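# Slide a block tray over the air gap onto the chill plate and latch it

## Robot

A 7-joint arm with a two-finger parallel gripper is mounted at the origin on a cart in front of the work surface, level with it; the furniture and walls round the work are solid. World frame = base frame: x ahead of the robot, y to its left, z up, the work surface at z = 0. Lengths are in m, angles in rad, forces in N, time in s.
With the tool pointing down it reaches from about 0.425 to 0.925 m from the base axis. Payload 6.8 kg.
Tool frame: the origin (TCP) lies on the mounting face of the last link; the fingertips stand 173 mm ahead of it and the grasp point (between the pads) lies 155 mm ahead of it; z points along the fingers, y is the line along which they close (so a half turn about z gives the same grasp; the last joint's range is limited). The gripper opens to 85 mm and grips with 20 to 120 N. Pads are 22 mm wide; open, the fingers measure 114 mm over their backs; the gripper's body (76 mm by 85 mm) begins 54 mm behind the grasp point. The pads swing forward as they close: fully open they stand 13 mm farther back than shut.
Start: joints at [-1.283, 0.477, 0.022, 1.555, -0.011, 1.109, -0.083], TCP at [0.26, 0.623, 0.405] pointing down, gripper open.
Joint ranges: [-2.96, 2.96], [-0.34, 2.1], [-1.41, 1.46], [0.24, 2.44], [-1.37, 4.51], [0.17, 1.92], [-2.96, 2.96]. Speed limits (rad/s): [2.39, 2.39, 3.14, 3.14, 3.14, 3.14, 3.14].

## Interface

Orientations are given as a rotation vector (axis times angle).
In Python, from bench import r gives the robot as it stands.
- The arm moves only by the tool arm_command, never from a script. Its argument "plan" is a list of rows, each an object of numbers: "claw": the closure, from 0 (fully open) to 1 (shut); "tx", "ty", "tz": the shift along the tool's x, y, z in m; "ax", "ay", "az": the turn, a rotation vector about the tool's x, y, z in degrees. A call has exactly 10 rows; each row shifts and turns the commanded pose from where the row before left it, along the tool's axes as they then stand; what a row does not reach is not made up. A row lasts 1/12 s, in which the tool goes at most 41.7 mm and 7.16 degrees, less where a joint would pass 70% of its speed; a pose out of reach is approached as far as the arm can. A call is refused whole if a number of a shift passes 0.0417 or a number of a turn 7.16, either way. A call with a gripper value outside its range is refused whole. The fingers move at their own pace and stop on an object; "squeeze" is the grip in N (left out, the last holds). Time passes only in rows, so rows that do not move let the fingers close, or fill a call up. It gives the time, the measured TCP pose, the force, the opening and the grip force at its end, in the units of the state.
- r.get_obs(): the state, without advancing time (a new reading comes with each control period).
- r.grab_frame(name): name is "scene" or "top" or "wrist"; returns the picture (384x512x3 uint8, red, green, blue); there is no depth.
- r.camera_model(name): a dict with "fx", "fy", "cx", "cy" (pixels), "position" and "orientation" of the camera in the world; the wrist camera has in their place "tool_from_camera" (4x4, takes a point from camera to tool coordinates, whose origin is the TCP and whose axes are the flange's). Camera axes: x right, y up, looking along -z (the intrinsics and any distortion apply to the point x, -y, -z); pixel columns grow to the right and rows downward; lengths in m; the calibration is good to about 2 mm. The wrist camera is an equidistant fisheye: a pixel r from the principal point sees the ray r / f radians off the axis. A picture is of the moment at which its call begins: read the wrist's pose just before it. camera_model takes no time and is no camera call.
- r.hand_in(): hands the job in; it is judged then, once.
Trained networks look in the newest picture that a camera, given by its name, has taken for a name from the list of things; names that differ only in an ending like _2 or _b are one class to them, and where a whole thing is asked for, a point or a joint stands for the part that bears it (a point fixed in the world has none). Each returns a list of dicts, best first, with "confidence" (0 to 1); they miss things now and then, are a little off and sometimes report something else, mostly with a low value. They report only what shows in the picture. A call takes as long as a camera call. They do not tell look-alikes from the thing itself.
- r.boxes_of(target, camera): "location" ([x, y, z] in m, in the coordinates of the camera as it stood for that picture, good to about 4 mm: the middle of the surface that is visible of it).
- r.tip_of(target, camera): "location" ([x, y, z] in m, in the coordinates of the camera as it stood for that picture, good to about 4 mm: a listed point, or the origin of a listed thing).
The state is a dict: "clock": time; "joints": joint angles; "qvel": joint speeds; "tau": joint torques, N m; "tcp_pos": TCP position; "orientation": TCP orientation; "contact_force": force on the tool from outside, world axes, zero at the start; "moment": the same for the moment, N m; "grip_width": finger opening in m; "gripper_force": force on a finger pad.
Only numpy, scipy, OpenCV 4.12 (cv2) and the standard library are available. Lean on these libraries where they do the work, as an engineer would, in place of code of your own. Each camera call takes 0.05 s, during which the arm holds its last target. There are 200 camera calls.

## Task

Take the steel tray of tissue blocks by its upright black grip and slide it from the warm plate straight over the air gap into the rails of the chill plate until it bears on the adjustable stop pad; press it home there for a moment with a gentle 8 N or so (never over 14, or the blocks crack loose), then let go and swing the latch fully shut behind it. Keep the tray low and level: neither end may sag into the gap and it must not be carried up through the air. Do not force it in the rails, and leave the blocks in the tray and everything else on the bench as they are.

Things in the scene. Friction and masses are not known exactly. Their poses are not given: they have to be found in the camera images.
- warm_plate: low white housing with a flat dark top, 144 (x) x 200 (y) x 56 mm, fixed. Origin: centre of its underside; the dark top is 56 mm above it. No rails. Its -y side faces the chill plate.
- warm_edge (a point): middle of the warm plate's top edge on the side of the gap (own -y side), at the height of the dark top
- chill_plate: low white housing with a flat bright metal top, 156 (x) x 190 (y) x 55 mm, fixed, beyond an open gap of 77 to 91 mm on the warm plate's -y side; up to 10 mm aside, turned up to 0.04 rad, 2 to 5 mm lower than the warm top. Origin: centre of its underside; metal top 55 mm above. The tray goes in along its -y axis, midway (x = 0) between two white rails; a 14 mm high stop bar ends the track.
- rail_mouth (a point): on the metal top, midway between the rails where they become parallel (chill plate y = +65 mm); axes as the chill plate's. From here to the stop their inner faces stand at x = +-49.5 mm, 1.5 mm clear of the tray's flanges each side, 9 mm high; towards the gap they flare out to x = +-61 mm at y = +91 mm.
- lip_mouth (a point): on the metal top, midway between the rails where their lips begin (chill plate y = +20 mm). From here to the stop the lips reach inwards to |x| = 42.5 mm, their underside 6 mm above the metal top, over the tray's 3 mm flanges: 3 mm of play in height, so the tray can only go in endways. The 75 mm of metal top between the gap and here have no lips.
- cold_entry (a point): middle of the chill plate's top edge on the side of the gap (own +y side, y = +94 mm), on the metal top
- stop_bar: adjustable stop: a white bar 14 mm high screwed across the end of the track, and before it a black rubber pad (76 mm wide, 1 to 10 mm above the metal) on two thumbscrews. The pad's face stands 2 to 11 mm before the bar's face; how far is set anew each time and is not reported: feel for it. It does not yield. Origin and axes: as cold_stop.
- cold_stop (a point): middle of the bar's face towards the track, at the height of the metal top (chill plate y = -88 mm); axes as the chill plate's. The tray is home when its nose bears on the rubber pad, so with the nose 2 to 11 mm before this point
- tray: loose flat tray of 3 mm stainless sheet, 96 (x) x 140 (y) mm, plain side flanges, 0.29 to 0.47 kg in all; a bin 76 x 92 mm (walls to 12 mm height) towards its nose holds four blocks. Left to itself it tips into the gap before its nose reaches the chill plate. Origin: centre of its underside; the nose is its own -y end, towards the chill plate; the tail has a black upright grip.
- tray_nose (a point): middle of the tray's leading edge, underside (tray y = -70 mm)
- tray_tail (a point): middle of the tray's trailing edge, underside (tray y = +70 mm)
- tray_grip (a point): centre of the tray's grip, 30 mm above the underside at tray y = +66 mm: an upright black plate 32 mm wide (x), 8 mm thick (y), from 3 to 45 mm above the underside, to be pinched from above along the tray's y; 37 mm of flat sheet lie free before it, then the bin's wall, 12 mm high; nothing behind it. Two 12 mm high steel tabs stand beside it (|x| 18 to 40 mm).
- tray_bin (a point): centre of the floor of the tray's bin
- block_1: tissue block in a plastic cassette (white with a dark speck), 41 x 28 x 10 mm, loose in the tray's bin; origin: centre of its underside
- block_2: tissue block in a plastic cassette (yellow-green), 41 x 28 x 10 mm, loose in the tray's bin; origin: centre of its underside
- block_3: tissue block in a plastic cassette (plain white), 41 x 28 x 10 mm, loose in the tray's bin; origin: centre of its underside
- block_4: tissue block in a plastic cassette (yellow-green), 41 x 28 x 10 mm, loose in the tray's bin; origin: centre of its underside
- latch (a joint): swing latch on the chill plate's +x entry corner, on a vertical pin at chill plate x = +66, y = +74 mm. 0 = open: arm along +y, beside the track; 1.571 (end stop, anticlockwise from above) = shut: arm along -x, its black pawl right behind the tray's tail, so it shuts only on a tray that is in. Starts at 0 to 0.25; stays where it is left; 1 to 2 N at the knob turns it.
- latch_knob (a point): middle of the gripping height of the latch's upright black knob (13 mm diameter, from 18 to 48 mm above the metal top, this point 40 mm above it), 30 mm from the latch's pin; it is fixed to the latch's arm and turns with it
- forceps: steel forceps lying on the bench, 116 mm long, a bystander
- marker: white and red pen, 135 mm, lying on the bench, a bystander
- pencil: yellow and grey pen, 140 mm, lying on the bench, a bystander
Not all that is in view belongs to the job. Leave any red look-alike of the block_1 alone.

How it is judged:
By the outcome, as a careful person would: the job done as asked, in the order asked, and still so for the second after the job is handed in, with the robot touching nothing.
It also fails if it takes over 70 s, if anything falls off the work surface, if the arm or the gripper's body presses on something with over 40 N, if the wrist force passes 120 N, or if a joint passes its speed limit or range.

## Working session

There is one attempt and no reset: what is moved stays moved. The work goes in short steps, Python scripts to look and compute and a tool call to move; the robot and the scene stay as the last step left them, time stands still between calls to the robot, and variables do not carry over. Pictures are saved under pics/ and viewed, at most 10 in all, crops included, and the job is handed in when it is done.

Besides the shell and the picture viewer there is one more tool, called after "Request:" in YAML: its name, and indented under it one key for each argument. arm_command: Moves the arm, as the interface text tells. Its arguments: {"type":"object","properties":{"plan":{"type":"array","items":{"type":"object","properties":{"claw":{"type":"number"},"tx":{"type":"number"},"ty":{"type":"number"},"tz":{"type":"number"},"ax":{"type":"number"},"ay":{"type":"number"},"az":{"type":"number"}}}},"squeeze":{"type":"number"}},"required":["plan"]}

```bash
mkdir -p pics; cat > h.py <<'E'
import numpy as np, cv2
from scipy.spatial.transform import Rotation as R
from bench import r
def campose(n):
    m=r.camera_model(n)
    if n=='wrist':
        o=r.get_obs(); T=np.eye(4); T[:3,:3]=R.from_rotvec(o['orientation']).as_matrix(); T[:3,3]=o['tcp_pos']
        return T@np.array(m['tool_from_camera'])
    T=np.eye(4); T[:3,3]=m['position']; q=np.array(m['orientation'])
    T[:3,:3]=R.from_rotvec(q).as_matrix() if q.shape==(3,) else (R.from_quat(q).as_matrix() if q.shape==(4,) else q)
    return T
def snap(n,save=None):
    T=campose(n); im=r.grab_frame(n)
    if save: cv2.imwrite('pics/'+save+'.png',cv2.cvtColor(im,cv2.COLOR_RGB2BGR))
    return T,im
def tips(names,n,T,f='tip_of',k=2):
    for t in names:
        for d in getattr(r,f)(t,n)[:k]:
            p=T@np.r_[d['location'],1]
            print(n,f,t,round(d['confidence'],2),np.round(p[:3],4))
E
python3 - <<'E'
from h import *
o=r.get_obs(); print(o)
for n in('scene','top','wrist'): print(n,r.camera_model(n))
for n in('scene','top'):
    T,im=snap(n,n+'0')
    tips(['warm_edge','rail_mouth','lip_mouth','cold_entry','cold_stop','tray_nose','tray_tail','tray_grip','tray','warm_plate','chill_plate','latch_knob','block_1'],n,T)
E
```

```text
{'clock': 0.0, 'joints': array([-1.2831033 ,  0.47781658,  0.02232259,  1.55641889, -0.01152807,
        1.10928313, -0.0831273 ]), 'qvel': array([ 1.18001233e-03, -6.61333647e-05,  1.31947333e-03,  6.96572890e-04,
       -1.31227710e-03,  1.10843106e-03, -9.62936166e-05]), 'tau': array([ 4.23439287e-04, -5.96453476e+01,  1.60813205e+00, -2.81180549e+01,
        1.25112713e-02,  9.45131615e-03,  4.52713903e-05]), 'tcp_pos': array([0.26011742, 0.62258492, 0.40372778]), 'orientation': array([-6.17614064e-01, -3.08002483e+00,  2.79658120e-03]), 'contact_force': array([-0.01627428,  0.41432079, -0.63296459]), 'moment': array([-0.024617  , -0.00309894,  0.00591973]), 'gripper_force': 0.0, 'grip_width': 0.08525717440718986}
scene {'fx': 426.1438875881806, 'fy': 426.1438875881806, 'cx': 254.5391523200389, 'cy': 194.25964869356426, 'position': array([-0.18341807, -0.65765213,  0.67128732]), 'orientation': array([ 0.96209953, -0.41139174, -0.77388332])}
top {'fx': 400.95701680308576, 'fy': 400.95701680308576, 'cx': 257.93775802321574, 'cy': 188.2093293135356, 'position': array([0.38509724, 0.
[... 1740 characters left out ...]
8  0.0491]
top tip_of cold_entry 0.82 [0.4766 0.0073 0.0494]
top tip_of cold_stop 0.57 [0.4659 0.0835 0.0564]
top tip_of cold_stop 0.48 [ 0.4924 -0.1768  0.0554]
top tip_of tray_nose 0.76 [0.4789 0.1142 0.0514]
top tip_of tray_tail 0.78 [0.4694 0.2589 0.0549]
top tip_of tray_grip 0.72 [0.4705 0.2567 0.0874]
top tip_of tray 0.85 [0.4728 0.1931 0.0528]
top tip_of warm_plate 0.67 [0.5289 0.0199 0.0932]
top tip_of chill_plate 0.89 [ 0.4858 -0.0871 -0.0059]
top tip_of chill_plate 0.28 [0.4698 0.2582 0.0887]
top tip_of latch_knob 0.43 [0.5305 0.0213 0.0926]
top tip_of latch_knob 0.17 [0.4766 0.0079 0.0538]
top tip_of block_1 0.7 [0.4865 0.1838 0.0591]
top tip_of block_1 0.68 [0.4541 0.1915 0.062 ]
```

```bash
python3 - <<'E'
import cv2,numpy as np
a=cv2.imread('pics/top0.png');b=cv2.imread('pics/scene0.png')
cv2.imwrite('pics/ab.png',cv2.resize(np.hstack([a,b]),(800,300),interpolation=cv2.INTER_AREA))
cv2.imwrite('pics/topb.png',cv2.resize(a,(800,600),interpolation=cv2.INTER_CUBIC))
E
```

```text
(no output)
```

View pics/topb.png

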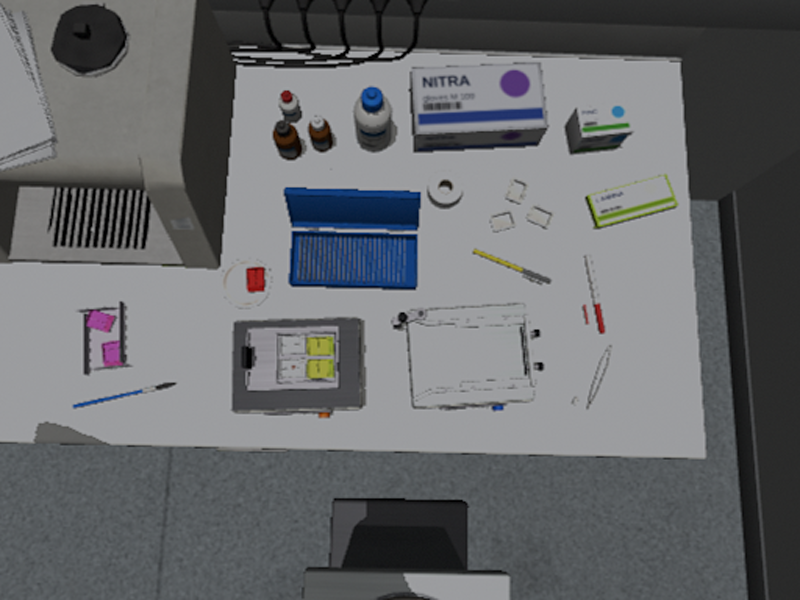

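View pics/scene0.png

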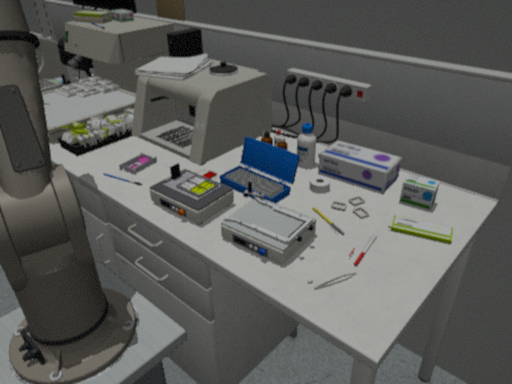

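Top picture (800 px wide): tray grip at (248,357), tray to the right of it, gap ~(365–405,360), chill plate to (535,360), latch knob (402,318). The red block at (256,279) is a look-alike and I leave it alone. I move above the gap for a close look.

Request:
arm_command:
  plan:
    - {"az":-6.7,"claw":0.0}
    - {"az":-6.7}
    - {"az":-6.7}
    - {"az":-6.7}
    - {"ty":-0.0335,"tx":-0.0108}
    - {"ty":-0.0335,"tx":-0.0108}
    - {"ty":-0.0335,"tx":-0.0108}
    - {"ty":-0.0335,"tx":-0.0108}
    - {"ty":-0.0335,"tx":-0.0108}
    - {"ty":-0.0335,"tx":-0.0108}

```text
invalid input at $.plan[0]: expected keys claw, tx, ty, tz, ax, ay, az
```

Request:
arm_command:
  plan:
    - {"ty":-0.0335,"tx":-0.0108}
    - {"ty":-0.0335,"tx":-0.0108}
    - {"ty":-0.0335,"tx":-0.0108}
    - {"ty":-0.0335,"tx":-0.0108}
    - {"ty":-0.0335,"tx":-0.0108}
    - {"ty":-0.0335,"tx":-0.0108}
    - {"ty":-0.0335,"tx":-0.0108}
    - {"ty":-0.0335,"tx":-0.0108}
    - {"ty":-0.0335,"tx":-0.0108}
    - {"ty":-0.0335,"tx":-0.0108}

```text
invalid input at $.plan[0]: expected keys claw, tx, ty, tz, ax, ay, az
```

Request:
arm_command:
  plan:
    - {"claw":0,"tx":0,"ty":0,"tz":0,"ax":0,"ay":0,"az":-6.7}
    - {"claw":0,"tx":0,"ty":0,"tz":0,"ax":0,"ay":0,"az":-6.7}
    - {"claw":0,"tx":0,"ty":0,"tz":0,"ax":0,"ay":0,"az":-6.7}
    - {"claw":0,"tx":0,"ty":0,"tz":0,"ax":0,"ay":0,"az":-6.7}
    - {"claw":0,"tx":-0.0108,"ty":-0.0335,"tz":0,"ax":0,"ay":0,"az":0}
    - {"claw":0,"tx":-0.0108,"ty":-0.0335,"tz":0,"ax":0,"ay":0,"az":0}
    - {"claw":0,"tx":-0.0108,"ty":-0.0335,"tz":0,"ax":0,"ay":0,"az":0}
    - {"claw":0,"tx":-0.0108,"ty":-0.0335,"tz":0,"ax":0,"ay":0,"az":0}
    - {"claw":0,"tx":-0.0108,"ty":-0.0335,"tz":0,"ax":0,"ay":0,"az":0}
    - {"claw":0,"tx":-0.0108,"ty":-0.0335,"tz":0,"ax":0,"ay":0,"az":0}

```text
clock: 2.23
tcp_pos: [0.3398, 0.4253, 0.4049]
orientation: [-0.113, 3.139, 0.001]
contact_force: [0.8, 1.0, -0.3]
grip_width: 0.0858
gripper_force: 0.0
```

Request:
arm_command:
  plan:
    - {"claw":0,"tx":-0.0108,"ty":-0.0335,"tz":0,"ax":0,"ay":0,"az":0}
    - {"claw":0,"tx":-0.0108,"ty":-0.0335,"tz":0,"ax":0,"ay":0,"az":0}
    - {"claw":0,"tx":-0.0108,"ty":-0.0335,"tz":0,"ax":0,"ay":0,"az":0}
    - {"claw":0,"tx":-0.0108,"ty":-0.0335,"tz":0,"ax":0,"ay":0,"az":0}
    - {"claw":0,"tx":-0.0108,"ty":-0.0335,"tz":0,"ax":0,"ay":0,"az":0}
    - {"claw":0,"tx":-0.0108,"ty":-0.0335,"tz":0,"ax":0,"ay":0,"az":0}
    - {"claw":0,"tx":-0.0108,"ty":-0.0335,"tz":0,"ax":0,"ay":0,"az":0}
    - {"claw":0,"tx":-0.0108,"ty":-0.0335,"tz":0,"ax":0,"ay":0,"az":0}
    - {"claw":0,"tx":-0.0108,"ty":-0.0335,"tz":0,"ax":0,"ay":0,"az":0}
    - {"claw":0,"tx":-0.0108,"ty":-0.0335,"tz":0,"ax":0,"ay":0,"az":0}

```text
clock: 3.07
tcp_pos: [0.4714, 0.0989, 0.4051]
orientation: [-0.113, 3.139, 0.001]
contact_force: [0.5, 0.6, -0.8]
grip_width: 0.0853
gripper_force: 0.0
```

```bash
python3 - <<'E'
from h import *
T,im=snap('wrist','w1')
tips(['warm_edge','rail_mouth','lip_mouth','cold_entry','cold_stop','tray_nose','tray_tail','tray_grip','tray','warm_plate','chill_plate','latch_knob'],'wrist',T,k=1)
cv2.imwrite('pics/w1b.png',cv2.cvtColor(cv2.resize(im,(800,600),interpolation=cv2.INTER_CUBIC),cv2.COLOR_RGB2BGR))
E
```

```text
wrist tip_of warm_edge 0.59 [0.465  0.0834 0.0564]
wrist tip_of rail_mouth 0.75 [ 0.4791 -0.0244  0.054 ]
wrist tip_of lip_mouth 0.59 [ 0.4803 -0.069   0.0521]
wrist tip_of cold_entry 0.71 [0.4753 0.0064 0.055 ]
wrist tip_of cold_stop 0.95 [ 0.4958 -0.1816  0.0571]
wrist tip_of tray_nose 0.75 [0.4755 0.1182 0.0597]
wrist tip_of tray_tail 0.77 [0.4663 0.2559 0.0593]
wrist tip_of tray_grip 0.82 [0.4692 0.2516 0.0914]
wrist tip_of chill_plate 0.87 [ 0.4865 -0.088  -0.0044]
wrist tip_of latch_knob 0.71 [0.4889 0.1862 0.0572]
```

View pics/w1b.png

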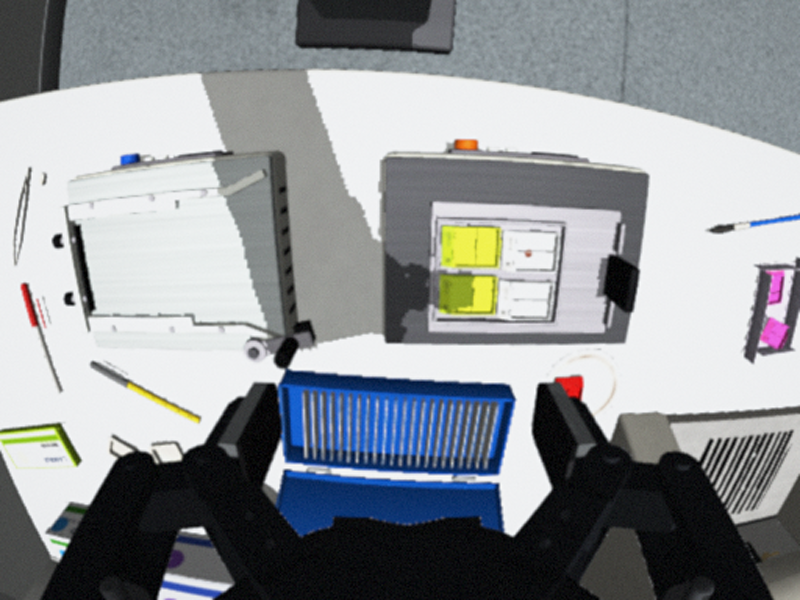

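Wrist view (800 px): tray nose at x≈431, grip (622,280), gap edge of the chill plate x≈285–297, latch knob (290,350), open. I rectify this view onto the plate plane to measure axes precisely.

```bash
cat >> h.py <<'E'
def proj_wrist(P,T):
    m=r.camera_model('wrist'); c=(np.linalg.inv(T)@np.c_[P,np.ones(len(P))].T)[:3]
    x,y,z=c[0],-c[1],-c[2]; rr=np.hypot(x,y); th=np.arctan2(rr,z); s=m['fx']*th/np.maximum(rr,1e-9)
    return np.c_[m['cx']+s*x, m['cy']+s*y]
def ortho(im,T,x0,x1,y0,y1,z,mm):
    xs=np.arange(x0,x1,mm); ys=np.arange(y0,y1,mm); X,Y=np.meshgrid(xs,ys,indexing='ij')
    uv=proj_wrist(np.c_[X.ravel(),Y.ravel(),np.full(X.size,z)],T).astype(np.float32).reshape(*X.shape,2)
    return cv2.remap(im,uv[...,0],uv[...,1],cv2.INTER_CUBIC)  # row -> x, col -> y
E
python3 - <<'E'
from h import *
T=campose('wrist'); im=cv2.imread('pics/w1.png')
np.save('T1.npy',T)
o=np.vstack([ortho(im,T,.38,.56,-.2,.28,.053,.0006),ortho(im,T,.38,.56,-.2,.28,.056,.0006)])
for k in range(9):
    c=int((k*.06)/.0006); cv2.line(o,(c,0),(c,6),(0,0,255),1)
cv2.imwrite('pics/o1.png',o); print(o.shape)
E
```

```text
(602, 801, 3)
```

View pics/o1.png

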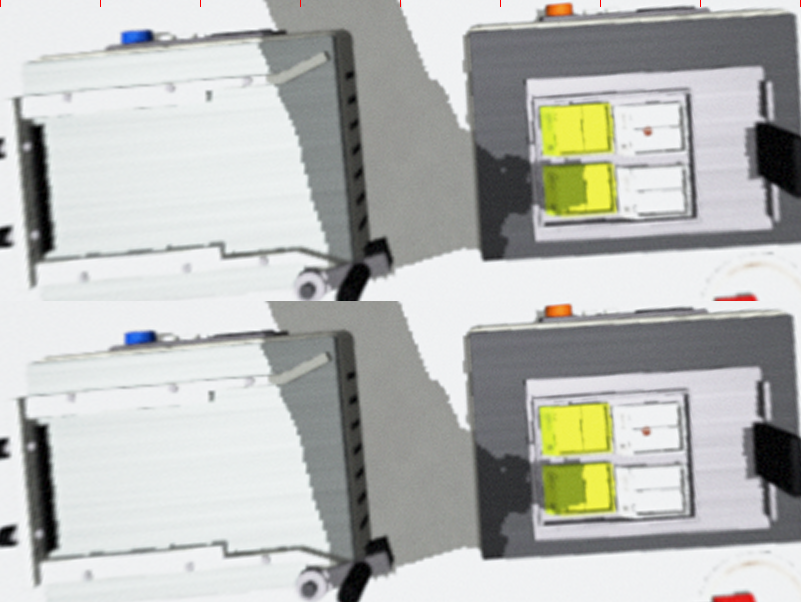

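Rectified view (0.6 mm/px): chill gap edge runs (335,40)→(353,235), far rail's lip (50,258)→(222,243), near lip (50,115)→(270,82), tray nose edge (527,80)→(535,241), tray near flange (527,80)→(760,66). I fit these edges numerically.

```bash
cat > fit.py <<'E'
from h import *
def fitline(g,p,q,w=5,sgn=0):
    # points (col,row); search along the normal; returns two end points refined
    p,q=np.array(p,float),np.array(q,float); d=(q-p)/np.linalg.norm(q-p); n=np.array([-d[1],d[0]])
    ts=np.linspace(0,np.linalg.norm(q-p),60); s=np.arange(-w,w+.01,.25); P=p+ts[:,None,None]*d+s[None,:,None]*n
    v=cv2.remap(g,P[...,0].astype(np.float32),P[...,1].astype(np.float32),cv2.INTER_LINEAR)
    gr=np.gradient(cv2.GaussianBlur(v,(9,3),0),axis=1); gr=gr*sgn if sgn else abs(gr)
    o=s[gr.argmax(1)]; k=np.ones(len(ts),bool)
    for _ in range(6):
        c=np.polyfit(ts[k],o[k],1); e=abs(o-np.polyval(c,ts)); k=e<max(.6,1.5*np.median(e))
    a=lambda t:p+t*d+np.polyval(c,t)*n
    return a(0),a(ts[-1]),k.mean()
E
python3 - <<'E'
from fit import *
T=np.load('T1.npy'); im=cv2.imread('pics/w1.png'); s=.0006
def run(name,z,p,q,w=5,sgn=0):
    g=cv2.cvtColor(ortho(im,T,.38,.56,-.2,.28,z,s),cv2.COLOR_BGR2GRAY).astype(np.float32)
    # shift initial guess from the plane .053 by parallax about the camera
    C=T[:3,3]
    def sh(a,z0):
        W=np.array([.38+a[1]*s,-.2+a[0]*s]); W=C[:2]+(W-C[:2])*(C[2]-z)/(C[2]-z0); return ((W[1]+.2)/s,(W[0]-.38)/s)
    a,b,k=fitline(g,sh(p,.053),sh(q,.053),w,sgn)
    A=np.array([.38+a[1]*s,-.2+a[0]*s]);B=np.array([.38+b[1]*s,-.2+b[0]*s]);d=B-A
    print(name,z,A.round(4),B.round(4),'inl',round(k,2),'yaw(y-axis)',round(np.arctan2(-d[0],d[1]),4),'yaw(x-axis)',round(np.arctan2(d[1],d[0]),4)); return A,B
print('cam',T[:3,3].round(3))
run('chill edge',.053,(336,50),(352,225))
run('far lip under',.059,(60,257),(218,243))
run('far rail base',.053,(228,257),(298,249))
run('near lip top',.062,(60,112),(200,94))
run('near lip top',.062,(60,117),(200,99))
run('stop bar',.053,(45,130),(52,245))
run('warm edge',.056,(468,50),(480,230))
run('tray nose',.058,(527,88),(534,235))
run('tray near',.059,(535,80),(740,67))
run('tray far',.059,(545,241),(690,230))
E
```

```text
cam [0.388 0.095 0.374]
chill edge 0.053 [ 4.102e-01 -2.000e-04] [0.5152 0.0092] inl 1.0 yaw(y-axis) -1.4809 yaw(x-axis) 0.0899
far lip under 0.059 [ 0.5338 -0.159 ] [ 0.5254 -0.0659] inl 0.95 yaw(y-axis) 0.0897 yaw(x-axis) 1.6605
far rail base 0.053 [ 0.5349 -0.0631] [ 0.5306 -0.0211] inl 0.85 yaw(y-axis) 0.1038 yaw(x-axis) 1.6746
near lip top 0.062 [ 0.4467 -0.1566] [ 0.4383 -0.0747] inl 0.58 yaw(y-axis) 0.1012 yaw(x-axis) 1.672
near lip top 0.062 [ 0.4465 -0.157 ] [ 0.4394 -0.0749] inl 0.7 yaw(y-axis) 0.0867 yaw(x-axis) 1.6575
stop bar 0.053 [ 0.4581 -0.1741] [ 0.5269 -0.168 ] inl 0.73 yaw(y-axis) -1.4814 yaw(x-axis) 0.0894
warm edge 0.056 [0.41   0.0783] [0.5168 0.0877] inl 0.63 yaw(y-axis) -1.4828 yaw(x-axis) 0.088
tray nose 0.058 [0.4321 0.1153] [0.5189 0.1201] inl 0.95 yaw(y-axis) -1.5157 yaw(x-axis) 0.0551
tray near 0.059 [0.4266 0.1205] [0.4196 0.2412] inl 0.95 yaw(y-axis) 0.0578 yaw(x-axis) 1.6286
tray far 0.059 [0.5219 0.1264] [0.5175 0.2119] inl 0.92 yaw(y-axis) 0.0517 yaw(x-axis) 1.6225
```

Request:
arm_command:
  plan:
    - {"claw":0.55,"tx":-0.0008,"ty":0.0193,"tz":0.0106,"ax":0,"ay":0,"az":0.12}
    - {"claw":0.55,"tx":-0.0008,"ty":0.0193,"tz":0.0106,"ax":0,"ay":0,"az":0.12}
    - {"claw":0.55,"tx":-0.0008,"ty":0.0193,"tz":0.0106,"ax":0,"ay":0,"az":0.12}
    - {"claw":0.55,"tx":-0.0008,"ty":0.0193,"tz":0.0106,"ax":0,"ay":0,"az":0.12}
    - {"claw":0.55,"tx":-0.0008,"ty":0.0193,"tz":0.0106,"ax":0,"ay":0,"az":0.12}
    - {"claw":0.55,"tx":-0.0008,"ty":0.0193,"tz":0.0106,"ax":0,"ay":0,"az":0.12}
    - {"claw":0.55,"tx":-0.0008,"ty":0.0193,"tz":0.0106,"ax":0,"ay":0,"az":0.12}
    - {"claw":0.55,"tx":-0.0008,"ty":0.0193,"tz":0.0106,"ax":0,"ay":0,"az":0.12}
    - {"claw":0.55,"tx":0,"ty":0,"tz":0,"ax":0,"ay":0,"az":0}
    - {"claw":0.55,"tx":0,"ty":0,"tz":0,"ax":0,"ay":0,"az":0}

```text
clock: 4.55
tcp_pos: [0.467, 0.2562, 0.3192]
orientation: [0.091, -3.139, 0.001]
contact_force: [0.4, 0.5, -0.1]
grip_width: 0.0385
gripper_force: 0.0
```

```bash
python3 - <<'E'
from h import *
o=r.get_obs(); print(o['tcp_pos'],o['contact_force'],o['moment'],o['grip_width'])
M=R.from_rotvec(o['orientation']).as_matrix(); print(M.round(4))
T,im=snap('wrist','w2')
tips(['tray_grip','tray_tail','tray_nose'],'wrist',T,k=1)
cv2.imwrite('pics/w2b.png',cv2.cvtColor(cv2.resize(im,(640,480)),cv2.COLOR_RGB2BGR))
E
```

```text
[0.46704322 0.25618827 0.31922327] [ 0.43630391  0.4960707  -0.09491229] [-0.09221793  0.02421197 -0.02020537] 0.03851379939604826
[[-9.983e-01 -5.780e-02 -1.200e-03]
 [-5.780e-02  9.983e-01 -7.000e-04]
 [ 1.300e-03 -7.000e-04 -1.000e+00]]
wrist tip_of tray_grip 0.7 [0.4705 0.2511 0.0897]
wrist tip_of tray_tail 0.65 [0.4652 0.2591 0.059 ]
wrist tip_of tray_nose 0.65 [0.474  0.118  0.0624]
```

View pics/w2b.png

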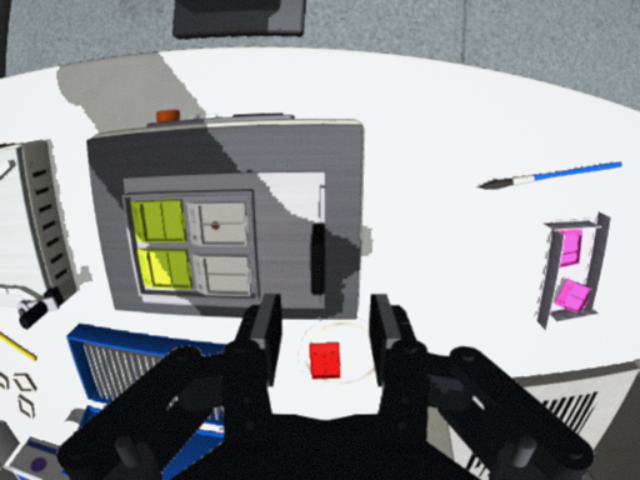

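The wrist picture (640 px) shows the grip at (318,258) between the finger planes (275 / 375), about 3–4 mm towards −y of centre. I correct that and descend.

Request:
arm_command:
  plan:
    - {"claw":0.55,"tx":-0.001,"ty":-0.0034,"tz":0.0095,"ax":0,"ay":0,"az":0}
    - {"claw":0.55,"tx":0,"ty":0,"tz":0.0095,"ax":0,"ay":0,"az":0}
    - {"claw":0.55,"tx":0,"ty":0,"tz":0.0095,"ax":0,"ay":0,"az":0}
    - {"claw":0.55,"tx":0,"ty":0,"tz":0.0095,"ax":0,"ay":0,"az":0}
    - {"claw":0.55,"tx":0,"ty":0,"tz":0.0095,"ax":0,"ay":0,"az":0}
    - {"claw":0.55,"tx":0,"ty":0,"tz":0.0095,"ax":0,"ay":0,"az":0}
    - {"claw":0.55,"tx":0,"ty":0,"tz":0.0095,"ax":0,"ay":0,"az":0}
    - {"claw":0.55,"tx":0,"ty":0,"tz":0.0095,"ax":0,"ay":0,"az":0}
    - {"claw":0.55,"tx":0,"ty":0,"tz":0,"ax":0,"ay":0,"az":0}
    - {"claw":0.55,"tx":0,"ty":0,"tz":0,"ax":0,"ay":0,"az":0}

```text
clock: 5.58
tcp_pos: [0.4686, 0.2517, 0.2432]
orientation: [0.087, -3.139, 0.001]
contact_force: [-0.1, 0.4, -0.1]
grip_width: 0.0385
gripper_force: 0.0
```

```bash
python3 - <<'E'
from h import *
o=r.get_obs(); print(o['tcp_pos'],o['contact_force'],o['moment'],o['grip_width'])
T,im=snap('wrist','w3')
cv2.imwrite('pics/w3b.png',cv2.cvtColor(cv2.resize(im,(640,480)),cv2.COLOR_RGB2BGR))
E
```

```text
[0.46855845 0.25169767 0.24320513] [-0.06009639  0.37670313 -0.13014277] [-0.02560592  0.00047978  0.027797  ] 0.03845947530102323
```

View pics/w3b.png

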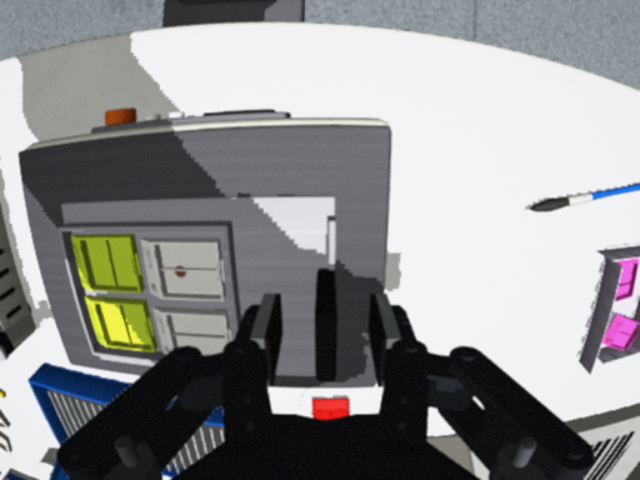

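The grip stands centred (325,325) between the pads (280 / 372). Closing.

Request:
arm_command:
  plan:
    - {"claw":0.75,"tx":0,"ty":0,"tz":0,"ax":0,"ay":0,"az":0}
    - {"claw":0.85,"tx":0,"ty":0,"tz":0,"ax":0,"ay":0,"az":0}
    - {"claw":1,"tx":0,"ty":0,"tz":0,"ax":0,"ay":0,"az":0}
    - {"claw":1,"tx":0,"ty":0,"tz":0,"ax":0,"ay":0,"az":0}
    - {"claw":1,"tx":0,"ty":0,"tz":0,"ax":0,"ay":0,"az":0}
    - {"claw":1,"tx":0,"ty":0,"tz":0,"ax":0,"ay":0,"az":0}
    - {"claw":1,"tx":0,"ty":0,"tz":0,"ax":0,"ay":0,"az":0}
    - {"claw":1,"tx":0,"ty":0,"tz":0,"ax":0,"ay":0,"az":0}
    - {"claw":1,"tx":0,"ty":0,"tz":0,"ax":0,"ay":0,"az":0}
    - {"claw":1,"tx":0,"ty":0,"tz":0,"ax":0,"ay":0,"az":0}
  squeeze: 80

```text
clock: 6.47
tcp_pos: [0.469, 0.2518, 0.2446]
orientation: [-0.086, 3.139, 0.001]
contact_force: [-1.6, -1.6, 6.2]
grip_width: 0.0067
gripper_force: 78.8
```

```bash
cat > st.py <<'E'
from h import *
o=r.get_obs(); M=R.from_rotvec(o['orientation']).as_matrix()
print('t',round(o['clock'],2),'p',o['tcp_pos'].round(4),'F',o['contact_force'].round(2),'M',o['moment'].round(3),'w',round(o['grip_width'],4),round(o['gripper_force'],1))
print('yaw',round(np.arctan2(-M[0,1],M[1,1]),4),'tool z',M[:,2].round(4))
# nose in the chill frame (along y, lateral x) supposing tray yaw = tool yaw, grip at TCP
y=np.arctan2(-M[0,1],M[1,1]); g=o['tcp_pos'][:2]+M[:2,2]*.155
nose=g-.136*np.array([-np.sin(y),np.cos(y)]); E0=np.array([.4756,.0057]); c=.090
u=np.array([np.cos(c),np.sin(c)]);v=np.array([-np.sin(c),np.cos(c)])
for n,p in(('nose',nose),('grip',g)): print(n,'chill x %.4f y %.4f'%((p-E0)@u,(p-E0)@v+.094))
E
python3 st.py
```

```text
t 6.47 p [0.469  0.2518 0.2446] F [-1.59 -1.61  6.18] M [-0.187  0.23   0.068] w 0.0067 78.8
yaw 0.055 tool z [ 9.e-04  6.e-04 -1.e+00]
nose chill x 0.0109 y 0.2039
grip chill x 0.0157 y 0.3398
```

Request:
arm_command:
  plan:
    - {"claw":1,"tx":0,"ty":0,"tz":-0.0005,"ax":0,"ay":0,"az":0}
    - {"claw":1,"tx":0,"ty":0,"tz":-0.0005,"ax":0,"ay":0,"az":0}
    - {"claw":1,"tx":0,"ty":0,"tz":-0.0005,"ax":0,"ay":0,"az":0}
    - {"claw":1,"tx":0.0003,"ty":-0.002,"tz":0,"ax":0,"ay":0,"az":-0.04}
    - {"claw":1,"tx":0.0006,"ty":-0.004,"tz":0,"ax":0,"ay":0,"az":-0.08}
    - {"claw":1,"tx":0.0006,"ty":-0.004,"tz":0,"ax":0,"ay":0,"az":-0.08}
    - {"claw":1,"tx":0.0006,"ty":-0.004,"tz":0,"ax":0,"ay":0,"az":-0.08}
    - {"claw":1,"tx":0.0006,"ty":-0.004,"tz":0,"ax":0,"ay":0,"az":-0.08}
    - {"claw":1,"tx":0.0003,"ty":-0.002,"tz":0,"ax":0,"ay":0,"az":-0.04}
    - {"claw":1,"tx":0,"ty":0,"tz":0,"ax":0,"ay":0,"az":0}

```text
clock: 7.3
tcp_pos: [0.4669, 0.2307, 0.2453]
orientation: [0.096, -3.14, 0.001]
contact_force: [-1.3, 0.1, -4.1]
grip_width: 0.0067
gripper_force: 78.0
```

```bash
python3 st.py
```

```text
t 7.3 p [0.4669 0.2307 0.2453] F [-1.35  0.08 -4.06] M [ 0.307 -0.034  0.05 ] w 0.0067 78.0
yaw 0.061 tool z [-4.e-04 -5.e-04 -1.e+00]
nose chill x 0.0075 y 0.1829
grip chill x 0.0115 y 0.3188
```

Request:
arm_command:
  plan:
    - {"claw":1,"tx":0.0003,"ty":-0.002,"tz":0,"ax":0,"ay":0,"az":-0.04}
    - {"claw":1,"tx":0.0005,"ty":-0.004,"tz":0,"ax":0,"ay":0,"az":-0.085}
    - {"claw":1,"tx":0.0005,"ty":-0.004,"tz":0,"ax":0,"ay":0,"az":-0.085}
    - {"claw":1,"tx":0.0005,"ty":-0.004,"tz":0,"ax":0,"ay":0,"az":-0.085}
    - {"claw":1,"tx":0.0005,"ty":-0.004,"tz":0,"ax":0,"ay":0,"az":-0.085}
    - {"claw":1,"tx":0.0005,"ty":-0.004,"tz":0,"ax":0,"ay":0,"az":-0.085}
    - {"claw":1,"tx":0.0005,"ty":-0.004,"tz":0,"ax":0,"ay":0,"az":-0.085}
    - {"claw":1,"tx":0.0005,"ty":-0.004,"tz":0,"ax":0,"ay":0,"az":-0.085}
    - {"claw":1,"tx":0.0005,"ty":-0.004,"tz":0,"ax":0,"ay":0,"az":-0.085}
    - {"claw":1,"tx":0.0005,"ty":-0.004,"tz":0,"ax":0,"ay":0,"az":-0.085}

```text
clock: 8.13
tcp_pos: [0.4647, 0.193, 0.2454]
orientation: [-0.12, 3.139, 0.0]
contact_force: [0.2, -0.3, -4.1]
grip_width: 0.0067
gripper_force: 78.0
```

Request:
arm_command:
  plan:
    - {"claw":1,"tx":0.0005,"ty":-0.004,"tz":0,"ax":0,"ay":0,"az":-0.085}
    - {"claw":1,"tx":0.0005,"ty":-0.004,"tz":0,"ax":0,"ay":0,"az":-0.085}
    - {"claw":1,"tx":0.0005,"ty":-0.004,"tz":0,"ax":0,"ay":0,"az":-0.085}
    - {"claw":1,"tx":0.0005,"ty":-0.004,"tz":0,"ax":0,"ay":0,"az":-0.085}
    - {"claw":1,"tx":0.0005,"ty":-0.004,"tz":0,"ax":0,"ay":0,"az":-0.085}
    - {"claw":1,"tx":0.0005,"ty":-0.004,"tz":0,"ax":0,"ay":0,"az":-0.085}
    - {"claw":1,"tx":0.0005,"ty":-0.004,"tz":0,"ax":0,"ay":0,"az":-0.085}
    - {"claw":1,"tx":0.0005,"ty":-0.004,"tz":0,"ax":0,"ay":0,"az":-0.085}
    - {"claw":1,"tx":0.0003,"ty":-0.002,"tz":0,"ax":0,"ay":0,"az":-0.04}
    - {"claw":1,"tx":0,"ty":0,"tz":0,"ax":0,"ay":0,"az":0}

```text
clock: 8.97
tcp_pos: [0.4629, 0.1585, 0.2452]
orientation: [0.138, -3.138, 0.001]
contact_force: [-1.1, -0.9, -4.2]
grip_width: 0.0066
gripper_force: 78.1
```

```bash
python3 st.py; python3 - <<'E'
from h import *
T,im=snap('wrist','w4'); np.save('T4.npy',T)
tips(['rail_mouth','lip_mouth','cold_entry','cold_stop','tray_nose'],'wrist',T,k=1)
cv2.imwrite('pics/w4b.png',cv2.cvtColor(cv2.resize(im,(800,600),interpolation=cv2.INTER_CUBIC),cv2.COLOR_RGB2BGR))
E
```

```text
t 8.97 p [0.4629 0.1585 0.2452] F [-1.1  -0.93 -4.24] M [ 0.265  0.209 -0.101] w 0.0066 78.1
yaw 0.088 tool z [-8.e-04 -5.e-04 -1.e+00]
nose chill x 0.0007 y 0.1113
grip chill x 0.0010 y 0.2473
wrist tip_of rail_mouth 0.68 [ 0.4792 -0.0257  0.053 ]
wrist tip_of cold_entry 0.78 [0.476  0.0017 0.0553]
wrist tip_of cold_stop 0.55 [0.4658 0.1833 0.0021]
wrist tip_of tray_nose 0.76 [0.47   0.0237 0.0609]
```

View pics/w4b.png

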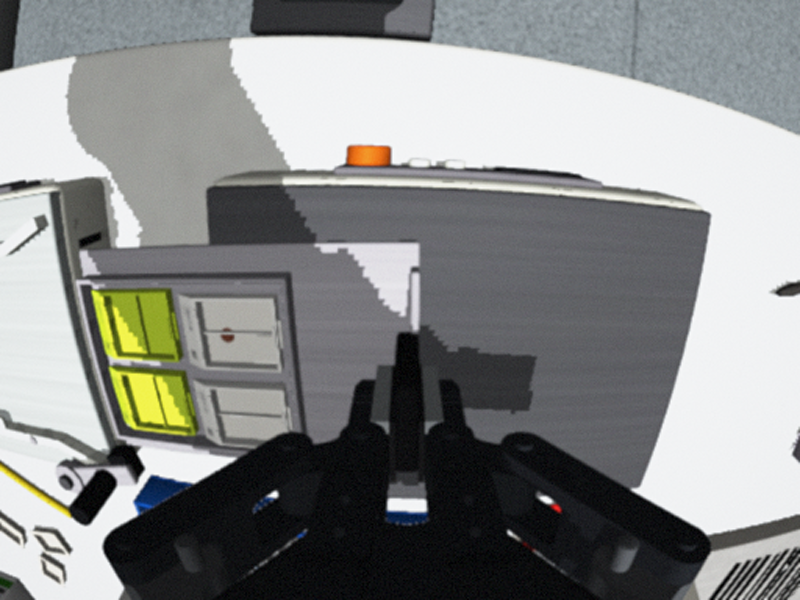

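Picture (800 px): tray held level, nose (80,250)–(108,445) just short of the chill plate's edge; blocks in place; latch knob at (95,495), clear. Quick check of tray pose by its near flange and nose.

```bash
python3 - <<'E'
from fit import *
T=np.load('T4.npy'); im=cv2.imread('pics/w4.png'); s=.0005
x0,y0=.38,-.05
def g(z): return cv2.cvtColor(ortho(im,T,x0,.56,y0,.2,z,s),cv2.COLOR_BGR2GRAY).astype(np.float32)
def w2o(x,y): return ((y-y0)/s,(x-x0)/s)
def L(n,z,P,Q,w=8):
    a,b,k=fitline(g(z),w2o(*P),w2o(*Q),w); A=np.array([x0+a[1]*s,y0+a[0]*s]);B=np.array([x0+b[1]*s,y0+b[0]*s]);d=B-A
    print(n,A.round(4),B.round(4),round(k,2),'yaw',round(np.arctan2(-d[0],d[1]),4),round(np.arctan2(d[1],d[0]),4))
# expected tray corners from TCP
o=r.get_obs(); y=.088; t=np.array([-np.sin(y),np.cos(y)]); n=np.array([np.cos(y),np.sin(y)]); G=o['tcp_pos'][:2]
N=G-.136*t; print('nose exp',N.round(4))
L('near',.060,N-.048*n+.01*t,N-.048*n+.08*t)
L('nose',.060,N-.04*n,N+.02*n)
L('chill edge',.0525,(.415,.0004),(.50,.0079),6)
L('warm near',.056,(.3955,.09),(.388,.17),8)
E
```

```text
nose exp [0.475  0.0233]
near [0.4233 0.0288] [0.4182 0.0986] 0.82 yaw 0.0732 1.644
nose [0.4356 0.0157] [0.4946 0.0291] 0.68 yaw -1.3472 0.2236
chill edge [ 0.4152 -0.0015] [0.5002 0.0058] 1.0 yaw -1.4846 0.0862
warm near [0.3996 0.0904] [0.3858 0.1698] 0.72 yaw 0.1724 1.7431
```

Request:
arm_command:
  plan:
    - {"claw":1,"tx":-0.0002,"ty":-0.002,"tz":0,"ax":0,"ay":0,"az":-0.02}
    - {"claw":1,"tx":-0.0002,"ty":-0.004,"tz":0,"ax":0,"ay":0,"az":-0.02}
    - {"claw":1,"tx":-0.0002,"ty":-0.004,"tz":0,"ax":0,"ay":0,"az":-0.02}
    - {"claw":1,"tx":-0.0002,"ty":-0.004,"tz":0,"ax":0,"ay":0,"az":-0.02}
    - {"claw":1,"tx":-0.0002,"ty":-0.004,"tz":0,"ax":0,"ay":0,"az":-0.02}
    - {"claw":1,"tx":-0.0002,"ty":-0.004,"tz":0,"ax":0,"ay":0,"az":0}
    - {"claw":1,"tx":0,"ty":-0.004,"tz":0,"ax":0,"ay":0,"az":0}
    - {"claw":1,"tx":0,"ty":-0.004,"tz":0,"ax":0,"ay":0,"az":0}
    - {"claw":1,"tx":0,"ty":-0.003,"tz":0,"ax":0,"ay":0,"az":0}
    - {"claw":1,"tx":0,"ty":0,"tz":0,"ax":0,"ay":0,"az":0}

```text
clock: 10.1
tcp_pos: [0.4674, 0.1257, 0.2453]
orientation: [0.141, -3.138, 0.0]
contact_force: [0.6, 2.0, -7.5]
grip_width: 0.0064
gripper_force: 77.9
```

```bash
python3 st.py; python3 - <<'E'
from h import *
T,im=snap('wrist','w5'); np.save('T5.npy',T)
o=ortho(im,T,.40,.55,-.11,.09,.056,.00025)
cv2.imwrite('pics/o5.png',cv2.cvtColor(o,cv2.COLOR_RGB2BGR)); print(o.shape)
E
```

```text
t 10.1 p [0.4674 0.1257 0.2453] F [ 0.56  2.   -7.46] M [1.395 0.272 0.184] w 0.0064 77.9
yaw 0.0899 tool z [-1.e-04 -2.e-04 -1.e+00]
nose chill x 0.0026 y 0.0782
grip chill x 0.0026 y 0.2142
(601, 800, 3)
```

View pics/o5.png

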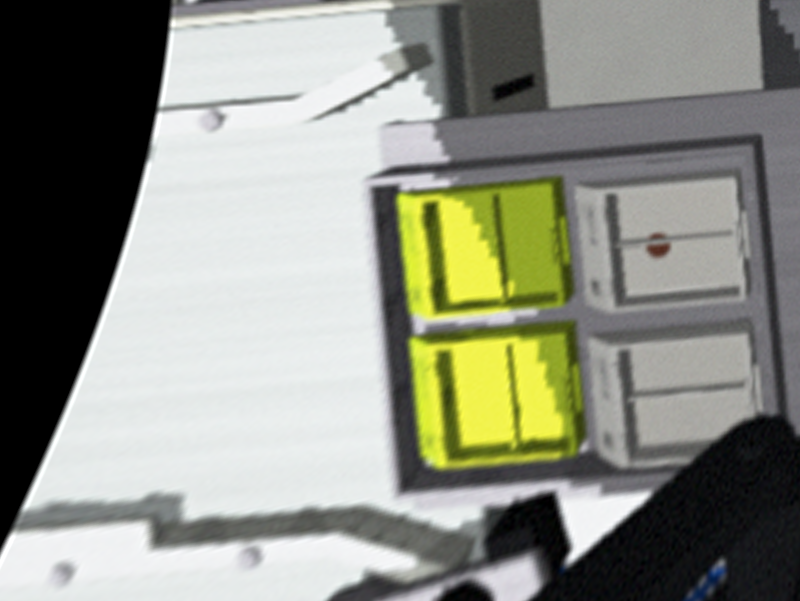

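The rectified view shows the nose ≈16 mm over the chill plate, near-rail gap a bit wide, and the latch's pawl (525,530) right beside the tray's far flange; forces rose a little. I enlarge that corner before going on.

```bash
python3 - <<'E'
from h import *
o=r.get_obs(); print(o['contact_force'],o['moment'])
im=cv2.imread('pics/w5.png'); uv=proj_wrist(np.array([[.525,.015,.06]]),np.load('T5.npy'))[0]; print(uv)
T,s=snap('scene','s5')
tips(['latch_knob','tray_nose','rail_mouth'],'scene',T,k=1)
m=r.camera_model('scene'); c=np.linalg.inv(T)@np.array([.515,.0,.06,1]); u2=(m['cx']-m['fx']*c[0]/c[2],m['cy']+m['fy']*c[1]/c[2]); print(u2)
s=cv2.cvtColor(s,cv2.COLOR_RGB2BGR)
def crop(i,u,h=45): 
    x,y=int(u[0]),int(u[1]); x0=min(max(0,x-h),512-2*h); y0=min(max(0,y-h),384-2*h); return cv2.resize(i[y0:y0+2*h,x0:x0+2*h],(400,400),interpolation=cv2.INTER_CUBIC)
cv2.imwrite('pics/c5.png',np.hstack([crop(im,uv),crop(s,u2)]))
E
```

```text
[ 0.07336268  1.83138626 -6.7227276 ] [1.27504862 0.25754838 0.13804416]
[102.98229403 289.24790775]
scene tip_of latch_knob 0.62 [0.531  0.0168 0.0951]
scene tip_of tray_nose 0.73 [ 0.4797 -0.073   0.0542]
scene tip_of rail_mouth 0.88 [ 0.4807 -0.0227  0.0562]
(np.float64(249.72914109442124), np.float64(200.31001825028912))
```

View pics/c5.png

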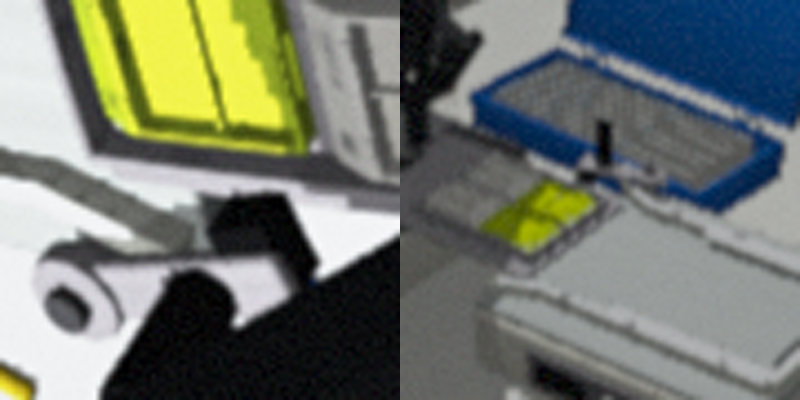

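The latch stands at ≈0.25 rad and its pawl just overlaps the flange, pressing lightly (≈3 N down, +x side). I ease the tray 1 mm to −x and dip the nose the ~2 mm towards the lower chill plate, then re-read.

Request:
arm_command:
  plan:
    - {"claw":1,"tx":0.0003,"ty":-0.0005,"tz":0,"ax":-0.2,"ay":0,"az":0}
    - {"claw":1,"tx":0.0003,"ty":-0.0006,"tz":0,"ax":-0.2,"ay":0,"az":0}
    - {"claw":1,"tx":0.0003,"ty":-0.0005,"tz":0,"ax":-0.2,"ay":0,"az":0}
    - {"claw":1,"tx":0.0003,"ty":-0.0006,"tz":0,"ax":-0.2,"ay":0,"az":0}
    - {"claw":1,"tx":0,"ty":0,"tz":0,"ax":0,"ay":0,"az":0}
    - {"claw":1,"tx":0,"ty":0,"tz":0,"ax":0,"ay":0,"az":0}
    - {"claw":1,"tx":0,"ty":0,"tz":0,"ax":0,"ay":0,"az":0}
    - {"claw":1,"tx":0,"ty":0,"tz":0,"ax":0,"ay":0,"az":0}
    - {"claw":1,"tx":0,"ty":0,"tz":0,"ax":0,"ay":0,"az":0}
    - {"claw":1,"tx":0,"ty":0,"tz":0,"ax":0,"ay":0,"az":0}

```text
clock: 11.18
tcp_pos: [0.4663, 0.1241, 0.2454]
orientation: [0.142, -3.138, -0.022]
contact_force: [-0.1, -1.2, -3.3]
grip_width: 0.0067
gripper_force: 78.7
```

```bash
python3 st.py
```

```text
t 11.18 p [0.4663 0.1241 0.2454] F [-0.1  -1.18 -3.3 ] M [ 0.113  0.034 -0.025] w 0.0067 78.7
yaw 0.0905 tool z [-0.0013  0.0138 -0.9999]
nose chill x 0.0015 y 0.0789
grip chill x 0.0014 y 0.2149
```

Forces are back to the tray's weight alone. Sliding on into the mouth in small checked steps.

Request:
arm_command:
  plan:
    - {"claw":1,"tx":0,"ty":-0.002,"tz":0,"ax":0,"ay":0,"az":0}
    - {"claw":1,"tx":0,"ty":-0.003,"tz":0,"ax":0,"ay":0,"az":0}
    - {"claw":1,"tx":0,"ty":-0.003,"tz":0,"ax":0,"ay":0,"az":0}
    - {"claw":1,"tx":0,"ty":-0.003,"tz":0,"ax":0,"ay":0,"az":0}
    - {"claw":1,"tx":0,"ty":-0.003,"tz":0,"ax":0,"ay":0,"az":0}
    - {"claw":1,"tx":0,"ty":-0.003,"tz":0,"ax":0,"ay":0,"az":0}
    - {"claw":1,"tx":0,"ty":-0.003,"tz":0,"ax":0,"ay":0,"az":0}
    - {"claw":1,"tx":0,"ty":-0.002,"tz":0,"ax":0,"ay":0,"az":0}
    - {"claw":1,"tx":0,"ty":0,"tz":0,"ax":0,"ay":0,"az":0}
    - {"claw":1,"tx":0,"ty":0,"tz":0,"ax":0,"ay":0,"az":0}

```text
clock: 12.02
tcp_pos: [0.4684, 0.1018, 0.245]
orientation: [0.141, -3.138, -0.022]
contact_force: [0.3, -0.7, -2.9]
grip_width: 0.0065
gripper_force: 78.6
```

```bash
python3 st.py; python3 - <<'E'
from h import *
T,im=snap('wrist','w6'); np.save('T6.npy',T)
o=ortho(im,T,.40,.55,-.11,.09,.056,.00025)
cv2.imwrite('pics/o6.png',cv2.cvtColor(o,cv2.COLOR_RGB2BGR))
E
```

```text
t 12.02 p [0.4684 0.1018 0.245 ] F [ 0.3  -0.68 -2.9 ] M [ 0.069  0.012 -0.039] w 0.0065 78.6
yaw 0.0898 tool z [-0.0013  0.0137 -0.9999]
nose chill x 0.0014 y 0.0565
grip chill x 0.0014 y 0.1925
```

View pics/o6.png

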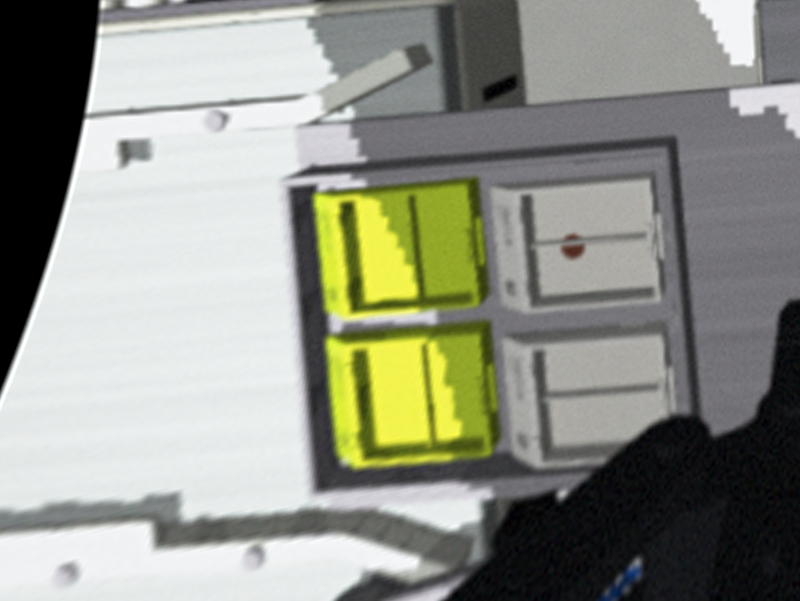

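Near gap at the mouth (300,122) is now ≈1.2 mm, nose inside the parallel rails, blocks seated. Advancing until the tail is just off the warm plate.

Request:
arm_command:
  plan:
    - {"claw":1,"tx":0,"ty":-0.002,"tz":0,"ax":0,"ay":0,"az":0}
    - {"claw":1,"tx":0,"ty":-0.003,"tz":0,"ax":0,"ay":0,"az":0}
    - {"claw":1,"tx":0,"ty":-0.003,"tz":0,"ax":0,"ay":0,"az":0}
    - {"claw":1,"tx":0,"ty":-0.003,"tz":0,"ax":0,"ay":0,"az":0}
    - {"claw":1,"tx":0,"ty":-0.003,"tz":0,"ax":0,"ay":0,"az":0}
    - {"claw":1,"tx":0,"ty":-0.003,"tz":0,"ax":0,"ay":0,"az":0}
    - {"claw":1,"tx":0,"ty":-0.003,"tz":0,"ax":0,"ay":0,"az":0}
    - {"claw":1,"tx":0,"ty":-0.003,"tz":0,"ax":0,"ay":0,"az":0}
    - {"claw":1,"tx":0,"ty":-0.003,"tz":0,"ax":0,"ay":0,"az":0}
    - {"claw":1,"tx":0,"ty":-0.003,"tz":0,"ax":0,"ay":0,"az":0}

```text
clock: 12.9
tcp_pos: [0.471, 0.073, 0.2446]
orientation: [0.142, -3.138, -0.022]
contact_force: [0.1, 0.2, -5.4]
grip_width: 0.0065
gripper_force: 78.5
```

```bash
python3 st.py
```

```text
t 12.9 p [0.471  0.073  0.2446] F [ 0.09  0.2  -5.38] M [0.41  0.097 0.019] w 0.0065 78.5
yaw 0.0905 tool z [-0.0014  0.0139 -0.9999]
nose chill x 0.0015 y 0.0276
grip chill x 0.0014 y 0.1636
```

Request:
arm_command:
  plan:
    - {"claw":1,"tx":0,"ty":0.0005,"tz":0.0004,"ax":0.16,"ay":0,"az":0}
    - {"claw":1,"tx":0,"ty":0.0004,"tz":0.0004,"ax":0.16,"ay":0,"az":0}
    - {"claw":1,"tx":0,"ty":0.0005,"tz":0.0004,"ax":0.16,"ay":0,"az":0}
    - {"claw":1,"tx":0,"ty":0.0004,"tz":0.0004,"ax":0.16,"ay":0,"az":0}
    - {"claw":1,"tx":0,"ty":0.0004,"tz":0.0004,"ax":0.16,"ay":0,"az":0}
    - {"claw":1,"tx":0,"ty":0,"tz":0,"ax":0,"ay":0,"az":0}
    - {"claw":1,"tx":0,"ty":0,"tz":0,"ax":0,"ay":0,"az":0}
    - {"claw":1,"tx":0,"ty":0,"tz":0,"ax":0,"ay":0,"az":0}
    - {"claw":1,"tx":0,"ty":0,"tz":0,"ax":0,"ay":0,"az":0}
    - {"claw":1,"tx":0,"ty":0,"tz":0,"ax":0,"ay":0,"az":0}

```text
clock: 13.73
tcp_pos: [0.4708, 0.0755, 0.2427]
orientation: [-0.142, 3.138, 0.0]
contact_force: [0.5, 0.0, -3.9]
grip_width: 0.0069
gripper_force: 78.7
```

```bash
python3 st.py
```

```text
t 13.73 p [0.4708 0.0755 0.2427] F [ 0.49  0.02 -3.91] M [ 0.309 -0.006 -0.022] w 0.0069 78.7
yaw 0.0905 tool z [ 0.  0. -1.]
nose chill x 0.0015 y 0.0280
grip chill x 0.0015 y 0.1640
```

Request:
arm_command:
  plan:
    - {"claw":1,"tx":0,"ty":0,"tz":0.0003,"ax":0,"ay":0,"az":0}
    - {"claw":1,"tx":0,"ty":0,"tz":0.0003,"ax":0,"ay":0,"az":0}
    - {"claw":1,"tx":0,"ty":0,"tz":0.0003,"ax":0,"ay":0,"az":0}
    - {"claw":1,"tx":0,"ty":0,"tz":0.0003,"ax":0,"ay":0,"az":0}
    - {"claw":1,"tx":0,"ty":0,"tz":0,"ax":0,"ay":0,"az":0}
    - {"claw":1,"tx":0,"ty":0,"tz":0,"ax":0,"ay":0,"az":0}
    - {"claw":1,"tx":0,"ty":0,"tz":0,"ax":0,"ay":0,"az":0}
    - {"claw":1,"tx":0,"ty":0,"tz":0,"ax":0,"ay":0,"az":0}
    - {"claw":1,"tx":0,"ty":0,"tz":0,"ax":0,"ay":0,"az":0}
    - {"claw":1,"tx":0,"ty":0,"tz":0,"ax":0,"ay":0,"az":0}

```text
clock: 14.57
tcp_pos: [0.4708, 0.0756, 0.2415]
orientation: [-0.142, 3.138, 0.0]
contact_force: [0.1, 1.6, -1.4]
grip_width: 0.0064
gripper_force: 79.0
```

```bash
python3 st.py
```

```text
t 14.57 p [0.4708 0.0756 0.2415] F [ 0.14  1.64 -1.44] M [ 0.201  0.036 -0.02 ] w 0.0064 79.0
yaw 0.0906 tool z [ 1.e-04  1.e-04 -1.e+00]
nose chill x 0.0016 y 0.0281
grip chill x 0.0015 y 0.1641
```

Touchdown on the chill plate (drop ≈3 mm). I ease 0.3 mm up and slide under the lips.

Request:
arm_command:
  plan:
    - {"claw":1,"tx":0,"ty":0,"tz":-0.0003,"ax":0,"ay":0,"az":0}
    - {"claw":1,"tx":0,"ty":-0.002,"tz":0,"ax":0,"ay":0,"az":0}
    - {"claw":1,"tx":0,"ty":-0.003,"tz":0,"ax":0,"ay":0,"az":0}
    - {"claw":1,"tx":0,"ty":-0.003,"tz":0,"ax":0,"ay":0,"az":0}
    - {"claw":1,"tx":0,"ty":-0.003,"tz":0,"ax":0,"ay":0,"az":0}
    - {"claw":1,"tx":0,"ty":-0.003,"tz":0,"ax":0,"ay":0,"az":0}
    - {"claw":1,"tx":0,"ty":-0.003,"tz":0,"ax":0,"ay":0,"az":0}
    - {"claw":1,"tx":0,"ty":-0.003,"tz":0,"ax":0,"ay":0,"az":0}
    - {"claw":1,"tx":0,"ty":0,"tz":0,"ax":0,"ay":0,"az":0}
    - {"claw":1,"tx":0,"ty":0,"tz":0,"ax":0,"ay":0,"az":0}

```text
clock: 15.4
tcp_pos: [0.4726, 0.0551, 0.2417]
orientation: [0.141, -3.138, 0.0]
contact_force: [0.9, -0.7, -2.7]
grip_width: 0.007
gripper_force: 78.8
```

```bash
python3 st.py
```

```text
t 15.4 p [0.4726 0.0551 0.2417] F [ 0.9  -0.69 -2.72] M [ 0.053 -0.024  0.001] w 0.007 78.8
yaw 0.0897 tool z [-1.e-04 -3.e-04 -1.e+00]
nose chill x 0.0014 y 0.0075
grip chill x 0.0014 y 0.1435
```

Request:
arm_command:
  plan:
    - {"claw":1,"tx":0,"ty":-0.003,"tz":0,"ax":0,"ay":0,"az":0}
    - {"claw":1,"tx":0,"ty":-0.003,"tz":0,"ax":0,"ay":0,"az":0}
    - {"claw":1,"tx":0,"ty":-0.003,"tz":0,"ax":0,"ay":0,"az":0}
    - {"claw":1,"tx":0,"ty":-0.003,"tz":0,"ax":0,"ay":0,"az":0}
    - {"claw":1,"tx":0,"ty":-0.003,"tz":0,"ax":0,"ay":0,"az":0}
    - {"claw":1,"tx":0,"ty":-0.003,"tz":0,"ax":0,"ay":0,"az":0}
    - {"claw":1,"tx":0,"ty":-0.003,"tz":0,"ax":0,"ay":0,"az":0}
    - {"claw":1,"tx":0,"ty":-0.003,"tz":0,"ax":0,"ay":0,"az":0}
    - {"claw":1,"tx":0,"ty":-0.003,"tz":0,"ax":0,"ay":0,"az":0}
    - {"claw":1,"tx":0,"ty":-0.003,"tz":0,"ax":0,"ay":0,"az":0}

```text
clock: 16.23
tcp_pos: [0.4753, 0.0254, 0.2418]
orientation: [0.142, -3.138, -0.0]
contact_force: [0.5, 1.5, -3.8]
grip_width: 0.0068
gripper_force: 78.9
```

```bash
python3 st.py
```

```text
t 16.23 p [0.4753 0.0254 0.2418] F [ 0.54  1.55 -3.82] M [ 0.291 -0.014  0.019] w 0.0068 78.9
yaw 0.0905 tool z [-1.e-04  0.e+00 -1.e+00]
nose chill x 0.0015 y -0.0223
grip chill x 0.0015 y 0.1137
```

Request:
arm_command:
  plan:
    - {"claw":1,"tx":0,"ty":-0.003,"tz":0.0001,"ax":0,"ay":0,"az":0}
    - {"claw":1,"tx":0,"ty":-0.003,"tz":0,"ax":0,"ay":0,"az":0}
    - {"claw":1,"tx":0,"ty":-0.003,"tz":0,"ax":0,"ay":0,"az":0}
    - {"claw":1,"tx":0,"ty":-0.003,"tz":0,"ax":0,"ay":0,"az":0}
    - {"claw":1,"tx":0,"ty":-0.003,"tz":0,"ax":0,"ay":0,"az":0}
    - {"claw":1,"tx":0,"ty":-0.003,"tz":0,"ax":0,"ay":0,"az":0}
    - {"claw":1,"tx":0,"ty":-0.003,"tz":0,"ax":0,"ay":0,"az":0}
    - {"claw":1,"tx":0,"ty":-0.003,"tz":0,"ax":0,"ay":0,"az":0}
    - {"claw":1,"tx":0,"ty":-0.003,"tz":0,"ax":0,"ay":0,"az":0}
    - {"claw":1,"tx":0,"ty":-0.003,"tz":0,"ax":0,"ay":0,"az":0}

```text
clock: 17.07
tcp_pos: [0.478, -0.0044, 0.2417]
orientation: [0.142, -3.138, -0.0]
contact_force: [0.3, 1.3, -3.0]
grip_width: 0.007
gripper_force: 78.9
```

```bash
python3 st.py
```

```text
t 17.07 p [ 0.478  -0.0044  0.2417] F [ 0.25  1.27 -3.02] M [ 0.251 -0.007  0.048] w 0.007 78.9
yaw 0.0905 tool z [-0.  0. -1.]
nose chill x 0.0016 y -0.0523
grip chill x 0.0015 y 0.0837
```

Request:
arm_command:
  plan:
    - {"claw":1,"tx":0,"ty":-0.002,"tz":0,"ax":0,"ay":0,"az":0}
    - {"claw":1,"tx":0,"ty":-0.002,"tz":0,"ax":0,"ay":0,"az":0}
    - {"claw":1,"tx":0,"ty":-0.002,"tz":0,"ax":0,"ay":0,"az":0}
    - {"claw":1,"tx":0,"ty":-0.002,"tz":0,"ax":0,"ay":0,"az":0}
    - {"claw":1,"tx":0,"ty":-0.002,"tz":0,"ax":0,"ay":0,"az":0}
    - {"claw":1,"tx":0,"ty":-0.002,"tz":0,"ax":0,"ay":0,"az":0}
    - {"claw":1,"tx":0,"ty":-0.002,"tz":0,"ax":0,"ay":0,"az":0}
    - {"claw":1,"tx":0,"ty":-0.002,"tz":0,"ax":0,"ay":0,"az":0}
    - {"claw":1,"tx":0,"ty":-0.002,"tz":0,"ax":0,"ay":0,"az":0}
    - {"claw":1,"tx":0,"ty":0,"tz":0,"ax":0,"ay":0,"az":0}

```text
clock: 17.9
tcp_pos: [0.4796, -0.0226, 0.2417]
orientation: [-0.141, 3.138, -0.0]
contact_force: [-0.4, -0.2, -2.4]
grip_width: 0.0068
gripper_force: 78.8
```

Request:
arm_command:
  plan:
    - {"claw":1,"tx":0,"ty":-0.0003,"tz":0,"ax":0,"ay":0,"az":0}
    - {"claw":1,"tx":0,"ty":-0.0003,"tz":0,"ax":0,"ay":0,"az":0}
    - {"claw":1,"tx":0,"ty":-0.0003,"tz":0,"ax":0,"ay":0,"az":0}
    - {"claw":1,"tx":0,"ty":-0.0003,"tz":0,"ax":0,"ay":0,"az":0}
    - {"claw":1,"tx":0,"ty":0,"tz":0,"ax":0,"ay":0,"az":0}
    - {"claw":1,"tx":0,"ty":0,"tz":0,"ax":0,"ay":0,"az":0}
    - {"claw":1,"tx":0,"ty":0,"tz":0,"ax":0,"ay":0,"az":0}
    - {"claw":1,"tx":0,"ty":0,"tz":0,"ax":0,"ay":0,"az":0}
    - {"claw":1,"tx":0,"ty":0,"tz":0,"ax":0,"ay":0,"az":0}
    - {"claw":1,"tx":0,"ty":0,"tz":0,"ax":0,"ay":0,"az":0}

```text
clock: 18.73
tcp_pos: [0.4797, -0.0233, 0.2417]
orientation: [-0.142, 3.138, -0.0]
contact_force: [0.3, 0.5, -1.8]
grip_width: 0.0067
gripper_force: 78.9
```

```bash
python3 st.py
```

```text
t 18.73 p [ 0.4797 -0.0233  0.2417] F [ 0.26  0.48 -1.82] M [ 0.244 -0.034  0.032] w 0.0067 78.9
yaw 0.0905 tool z [ 1.e-04 -0.e+00 -1.e+00]
nose chill x 0.0016 y -0.0712
grip chill x 0.0015 y 0.0648
```

Request:
arm_command:
  plan:
    - {"claw":1,"tx":0,"ty":-0.0002,"tz":0,"ax":0,"ay":0,"az":0}
    - {"claw":1,"tx":0,"ty":-0.0002,"tz":0,"ax":0,"ay":0,"az":0}
    - {"claw":1,"tx":0,"ty":-0.0002,"tz":0,"ax":0,"ay":0,"az":0}
    - {"claw":1,"tx":0,"ty":-0.0002,"tz":0,"ax":0,"ay":0,"az":0}
    - {"claw":1,"tx":0,"ty":-0.0002,"tz":0,"ax":0,"ay":0,"az":0}
    - {"claw":1,"tx":0,"ty":-0.0002,"tz":0,"ax":0,"ay":0,"az":0}
    - {"claw":1,"tx":0,"ty":0,"tz":0,"ax":0,"ay":0,"az":0}
    - {"claw":1,"tx":0,"ty":0,"tz":0,"ax":0,"ay":0,"az":0}
    - {"claw":1,"tx":0,"ty":0,"tz":0,"ax":0,"ay":0,"az":0}
    - {"claw":1,"tx":0,"ty":0,"tz":0,"ax":0,"ay":0,"az":0}

```text
clock: 19.57
tcp_pos: [0.4798, -0.0245, 0.2417]
orientation: [-0.142, 3.138, -0.0]
contact_force: [-0.8, -0.4, -2.3]
grip_width: 0.0069
gripper_force: 78.9
```

Request:
arm_command:
  plan:
    - {"claw":1,"tx":0,"ty":-0.0002,"tz":0,"ax":0,"ay":0,"az":0}
    - {"claw":1,"tx":0,"ty":-0.0002,"tz":0,"ax":0,"ay":0,"az":0}
    - {"claw":1,"tx":0,"ty":-0.0002,"tz":0,"ax":0,"ay":0,"az":0}
    - {"claw":1,"tx":0,"ty":-0.0002,"tz":0,"ax":0,"ay":0,"az":0}
    - {"claw":1,"tx":0,"ty":-0.0002,"tz":0,"ax":0,"ay":0,"az":0}
    - {"claw":1,"tx":0,"ty":-0.0002,"tz":0,"ax":0,"ay":0,"az":0}
    - {"claw":1,"tx":0,"ty":-0.0002,"tz":0,"ax":0,"ay":0,"az":0}
    - {"claw":1,"tx":0,"ty":0,"tz":0,"ax":0,"ay":0,"az":0}
    - {"claw":1,"tx":0,"ty":0,"tz":0,"ax":0,"ay":0,"az":0}
    - {"claw":1,"tx":0,"ty":0,"tz":0,"ax":0,"ay":0,"az":0}

```text
clock: 20.4
tcp_pos: [0.48, -0.0259, 0.2417]
orientation: [0.142, -3.138, 0.0]
contact_force: [0.5, 0.3, -2.0]
grip_width: 0.0066
gripper_force: 78.9
```

Request:
arm_command:
  plan:
    - {"claw":1,"tx":0,"ty":-0.0002,"tz":0,"ax":0,"ay":0,"az":0}
    - {"claw":1,"tx":0,"ty":-0.0002,"tz":0,"ax":0,"ay":0,"az":0}
    - {"claw":1,"tx":0,"ty":-0.0002,"tz":0,"ax":0,"ay":0,"az":0}
    - {"claw":1,"tx":0,"ty":-0.0002,"tz":0,"ax":0,"ay":0,"az":0}
    - {"claw":1,"tx":0,"ty":-0.0002,"tz":0,"ax":0,"ay":0,"az":0}
    - {"claw":1,"tx":0,"ty":-0.0002,"tz":0,"ax":0,"ay":0,"az":0}
    - {"claw":1,"tx":0,"ty":-0.0002,"tz":0,"ax":0,"ay":0,"az":0}
    - {"claw":1,"tx":0,"ty":0,"tz":0,"ax":0,"ay":0,"az":0}
    - {"claw":1,"tx":0,"ty":0,"tz":0,"ax":0,"ay":0,"az":0}
    - {"claw":1,"tx":0,"ty":0,"tz":0,"ax":0,"ay":0,"az":0}

```text
clock: 21.23
tcp_pos: [0.4801, -0.0273, 0.2417]
orientation: [-0.142, 3.138, -0.0]
contact_force: [-0.2, 0.6, -2.4]
grip_width: 0.007
gripper_force: 78.9
```

Request:
arm_command:
  plan:
    - {"claw":1,"tx":0,"ty":-0.0002,"tz":0,"ax":0,"ay":0,"az":0}
    - {"claw":1,"tx":0,"ty":-0.0002,"tz":0,"ax":0,"ay":0,"az":0}
    - {"claw":1,"tx":0,"ty":-0.0002,"tz":0,"ax":0,"ay":0,"az":0}
    - {"claw":1,"tx":0,"ty":-0.0002,"tz":0,"ax":0,"ay":0,"az":0}
    - {"claw":1,"tx":0,"ty":-0.0002,"tz":0,"ax":0,"ay":0,"az":0}
    - {"claw":1,"tx":0,"ty":-0.0002,"tz":0,"ax":0,"ay":0,"az":0}
    - {"claw":1,"tx":0,"ty":-0.0002,"tz":0,"ax":0,"ay":0,"az":0}
    - {"claw":1,"tx":0,"ty":0,"tz":0,"ax":0,"ay":0,"az":0}
    - {"claw":1,"tx":0,"ty":0,"tz":0,"ax":0,"ay":0,"az":0}
    - {"claw":1,"tx":0,"ty":0,"tz":0,"ax":0,"ay":0,"az":0}

```text
clock: 22.07
tcp_pos: [0.4802, -0.0287, 0.2417]
orientation: [-0.142, 3.138, -0.0]
contact_force: [0.3, 0.9, -2.6]
grip_width: 0.0068
gripper_force: 78.9
```

Request:
arm_command:
  plan:
    - {"claw":1,"tx":0,"ty":-0.0002,"tz":0,"ax":0,"ay":0,"az":0}
    - {"claw":1,"tx":0,"ty":-0.0002,"tz":0,"ax":0,"ay":0,"az":0}
    - {"claw":1,"tx":0,"ty":-0.0002,"tz":0,"ax":0,"ay":0,"az":0}
    - {"claw":1,"tx":0,"ty":-0.0002,"tz":0,"ax":0,"ay":0,"az":0}
    - {"claw":1,"tx":0,"ty":-0.0002,"tz":0,"ax":0,"ay":0,"az":0}
    - {"claw":1,"tx":0,"ty":-0.0002,"tz":0,"ax":0,"ay":0,"az":0}
    - {"claw":1,"tx":0,"ty":-0.0002,"tz":0,"ax":0,"ay":0,"az":0}
    - {"claw":1,"tx":0,"ty":0,"tz":0,"ax":0,"ay":0,"az":0}
    - {"claw":1,"tx":0,"ty":0,"tz":0,"ax":0,"ay":0,"az":0}
    - {"claw":1,"tx":0,"ty":0,"tz":0,"ax":0,"ay":0,"az":0}

```text
clock: 22.9
tcp_pos: [0.4803, -0.0301, 0.2417]
orientation: [-0.142, 3.138, -0.0]
contact_force: [-0.9, 0.8, -3.0]
grip_width: 0.0067
gripper_force: 78.9
```

Request:
arm_command:
  plan:
    - {"claw":1,"tx":0,"ty":-0.0002,"tz":0,"ax":0,"ay":0,"az":0}
    - {"claw":1,"tx":0,"ty":-0.0002,"tz":0,"ax":0,"ay":0,"az":0}
    - {"claw":1,"tx":0,"ty":-0.0002,"tz":0,"ax":0,"ay":0,"az":0}
    - {"claw":1,"tx":0,"ty":-0.0002,"tz":0,"ax":0,"ay":0,"az":0}
    - {"claw":1,"tx":0,"ty":-0.0002,"tz":0,"ax":0,"ay":0,"az":0}
    - {"claw":1,"tx":0,"ty":-0.0002,"tz":0,"ax":0,"ay":0,"az":0}
    - {"claw":1,"tx":0,"ty":-0.0002,"tz":0,"ax":0,"ay":0,"az":0}
    - {"claw":1,"tx":0,"ty":0,"tz":0,"ax":0,"ay":0,"az":0}
    - {"claw":1,"tx":0,"ty":0,"tz":0,"ax":0,"ay":0,"az":0}
    - {"claw":1,"tx":0,"ty":0,"tz":0,"ax":0,"ay":0,"az":0}

```text
clock: 23.73
tcp_pos: [0.4805, -0.0315, 0.2417]
orientation: [0.142, -3.138, 0.0]
contact_force: [-0.0, 0.9, -3.2]
grip_width: 0.007
gripper_force: 78.9
```

Request:
arm_command:
  plan:
    - {"claw":1,"tx":0,"ty":-0.0002,"tz":0,"ax":0,"ay":0,"az":0}
    - {"claw":1,"tx":0,"ty":-0.0002,"tz":0,"ax":0,"ay":0,"az":0}
    - {"claw":1,"tx":0,"ty":-0.0002,"tz":0,"ax":0,"ay":0,"az":0}
    - {"claw":1,"tx":0,"ty":-0.0002,"tz":0,"ax":0,"ay":0,"az":0}
    - {"claw":1,"tx":0,"ty":-0.0002,"tz":0,"ax":0,"ay":0,"az":0}
    - {"claw":1,"tx":0,"ty":-0.0002,"tz":0,"ax":0,"ay":0,"az":0}
    - {"claw":1,"tx":0,"ty":-0.0002,"tz":0,"ax":0,"ay":0,"az":0}
    - {"claw":1,"tx":0,"ty":0,"tz":0,"ax":0,"ay":0,"az":0}
    - {"claw":1,"tx":0,"ty":0,"tz":0,"ax":0,"ay":0,"az":0}
    - {"claw":1,"tx":0,"ty":0,"tz":0,"ax":0,"ay":0,"az":0}

```text
clock: 24.57
tcp_pos: [0.4806, -0.0329, 0.2417]
orientation: [-0.142, 3.138, -0.0]
contact_force: [-0.5, 1.2, -2.8]
grip_width: 0.0066
gripper_force: 78.9
```

Request:
arm_command:
  plan:
    - {"claw":1,"tx":0,"ty":-0.0002,"tz":0,"ax":0,"ay":0,"az":0}
    - {"claw":1,"tx":0,"ty":-0.0002,"tz":0,"ax":0,"ay":0,"az":0}
    - {"claw":1,"tx":0,"ty":-0.0002,"tz":0,"ax":0,"ay":0,"az":0}
    - {"claw":1,"tx":0,"ty":-0.0002,"tz":0,"ax":0,"ay":0,"az":0}
    - {"claw":1,"tx":0,"ty":-0.0002,"tz":0,"ax":0,"ay":0,"az":0}
    - {"claw":1,"tx":0,"ty":-0.0002,"tz":0,"ax":0,"ay":0,"az":0}
    - {"claw":1,"tx":0,"ty":-0.0002,"tz":0,"ax":0,"ay":0,"az":0}
    - {"claw":1,"tx":0,"ty":0,"tz":0,"ax":0,"ay":0,"az":0}
    - {"claw":1,"tx":0,"ty":0,"tz":0,"ax":0,"ay":0,"az":0}
    - {"claw":1,"tx":0,"ty":0,"tz":0,"ax":0,"ay":0,"az":0}

```text
clock: 25.4
tcp_pos: [0.4807, -0.0343, 0.2417]
orientation: [0.142, -3.138, 0.0]
contact_force: [-0.1, 0.7, -2.2]
grip_width: 0.0065
gripper_force: 78.9
```

Request:
arm_command:
  plan:
    - {"claw":1,"tx":0,"ty":-0.0002,"tz":0,"ax":0,"ay":0,"az":0}
    - {"claw":1,"tx":0,"ty":-0.0002,"tz":0,"ax":0,"ay":0,"az":0}
    - {"claw":1,"tx":0,"ty":-0.0002,"tz":0,"ax":0,"ay":0,"az":0}
    - {"claw":1,"tx":0,"ty":-0.0002,"tz":0,"ax":0,"ay":0,"az":0}
    - {"claw":1,"tx":0,"ty":-0.0002,"tz":0,"ax":0,"ay":0,"az":0}
    - {"claw":1,"tx":0,"ty":-0.0002,"tz":0,"ax":0,"ay":0,"az":0}
    - {"claw":1,"tx":0,"ty":-0.0002,"tz":0,"ax":0,"ay":0,"az":0}
    - {"claw":1,"tx":0,"ty":0,"tz":0,"ax":0,"ay":0,"az":0}
    - {"claw":1,"tx":0,"ty":0,"tz":0,"ax":0,"ay":0,"az":0}
    - {"claw":1,"tx":0,"ty":0,"tz":0,"ax":0,"ay":0,"az":0}

```text
clock: 26.23
tcp_pos: [0.4808, -0.0356, 0.2417]
orientation: [-0.142, 3.138, 0.0]
contact_force: [0.3, 1.4, -3.0]
grip_width: 0.0066
gripper_force: 79.0
```

Request:
arm_command:
  plan:
    - {"claw":1,"tx":0,"ty":-0.0002,"tz":0,"ax":0,"ay":0,"az":0}
    - {"claw":1,"tx":0,"ty":-0.0002,"tz":0,"ax":0,"ay":0,"az":0}
    - {"claw":1,"tx":0,"ty":-0.0002,"tz":0,"ax":0,"ay":0,"az":0}
    - {"claw":1,"tx":0,"ty":-0.0002,"tz":0,"ax":0,"ay":0,"az":0}
    - {"claw":1,"tx":0,"ty":-0.0002,"tz":0,"ax":0,"ay":0,"az":0}
    - {"claw":1,"tx":0,"ty":-0.0002,"tz":0,"ax":0,"ay":0,"az":0}
    - {"claw":1,"tx":0,"ty":0,"tz":0,"ax":0,"ay":0,"az":0}
    - {"claw":1,"tx":0,"ty":0,"tz":0,"ax":0,"ay":0,"az":0}
    - {"claw":1,"tx":0,"ty":0,"tz":0,"ax":0,"ay":0,"az":0}
    - {"claw":1,"tx":0,"ty":0,"tz":0,"ax":0,"ay":0,"az":0}

```text
clock: 27.07
tcp_pos: [0.481, -0.0358, 0.2417]
orientation: [0.144, -3.138, -0.002]
contact_force: [-0.3, 5.8, -0.9]
grip_width: 0.0065
gripper_force: 79.3
```

Contact with the pad at TCP y ≈ −0.0357 (≈5 N for the last millimetre). A further 0.5 mm gives ≈8 N, held for a moment.

Request:
arm_command:
  plan:
    - {"claw":1,"tx":0,"ty":-0.0002,"tz":0,"ax":0,"ay":0,"az":0}
    - {"claw":1,"tx":0,"ty":-0.0002,"tz":0,"ax":0,"ay":0,"az":0}
    - {"claw":1,"tx":0,"ty":-0.0001,"tz":0,"ax":0,"ay":0,"az":0}
    - {"claw":1,"tx":0,"ty":0,"tz":0,"ax":0,"ay":0,"az":0}
    - {"claw":1,"tx":0,"ty":0,"tz":0,"ax":0,"ay":0,"az":0}
    - {"claw":1,"tx":0,"ty":0,"tz":0,"ax":0,"ay":0,"az":0}
    - {"claw":1,"tx":0,"ty":0,"tz":0,"ax":0,"ay":0,"az":0}
    - {"claw":1,"tx":0,"ty":0,"tz":0,"ax":0,"ay":0,"az":0}
    - {"claw":1,"tx":0,"ty":0,"tz":0,"ax":0,"ay":0,"az":0}
    - {"claw":1,"tx":0,"ty":0,"tz":0,"ax":0,"ay":0,"az":0}

```text
clock: 27.9
tcp_pos: [0.481, -0.036, 0.2418]
orientation: [0.144, -3.138, -0.003]
contact_force: [-1.2, 7.7, 0.2]
grip_width: 0.0069
gripper_force: 79.4
```

```bash
python3 st.py; python3 - <<'E'
from h import *
for _ in range(4):
    r.grab_frame('wrist'); print(r.get_obs()['contact_force'].round(2))
E
```

```text
t 27.9 p [ 0.481  -0.036   0.2418] F [-1.18  7.72  0.19] M [ 1.597  0.194 -0.094] w 0.0069 79.4
yaw 0.0918 tool z [-3.0e-04  1.6e-03 -1.0e+00]
nose chill x 0.0019 y -0.0837
grip chill x 0.0016 y 0.0523
[-0.42  7.97 -0.36]
[-0.97  6.78 -0.7 ]
[-1.14  7.91 -0.46]
[-1.52  7.94  0.22]
```

Pressed home at ≈7.8 N for about a second. Relax a little, open, and rise.

Request:
arm_command:
  plan:
    - {"claw":1,"tx":0,"ty":0.0004,"tz":0,"ax":0,"ay":0,"az":0}
    - {"claw":1,"tx":0,"ty":0.0004,"tz":0,"ax":0,"ay":0,"az":0}
    - {"claw":1,"tx":0,"ty":0.0002,"tz":0,"ax":0,"ay":0,"az":0}
    - {"claw":0.8,"tx":0,"ty":0,"tz":0,"ax":0,"ay":0,"az":0}
    - {"claw":0.7,"tx":0,"ty":0,"tz":0,"ax":0,"ay":0,"az":0}
    - {"claw":0.6,"tx":0,"ty":0,"tz":0,"ax":0,"ay":0,"az":0}
    - {"claw":0.55,"tx":0,"ty":0,"tz":0,"ax":0,"ay":0,"az":0}
    - {"claw":0.55,"tx":0,"ty":0,"tz":0,"ax":0,"ay":0,"az":0}
    - {"claw":0.55,"tx":0,"ty":0,"tz":0,"ax":0,"ay":0,"az":0}
    - {"claw":0.55,"tx":0,"ty":0,"tz":0,"ax":0,"ay":0,"az":0}

```text
clock: 28.93
tcp_pos: [0.4809, -0.0364, 0.2417]
orientation: [-0.142, 3.138, -0.0]
contact_force: [0.5, -0.0, -0.1]
grip_width: 0.0386
gripper_force: 0.0
```

```bash
python3 st.py
```

```text
t 28.93 p [ 0.4809 -0.0364  0.2417] F [ 0.54 -0.03 -0.12] M [0.045 0.055 0.066] w 0.0386 0.0
yaw 0.0903 tool z [ 0.e+00 -1.e-04 -1.e+00]
nose chill x 0.0016 y -0.0845
grip chill x 0.0015 y 0.0515
```

Request:
arm_command:
  plan:
    - {"claw":0.55,"tx":0,"ty":0,"tz":-0.005,"ax":0,"ay":0,"az":0}
    - {"claw":0.55,"tx":0,"ty":0,"tz":-0.01,"ax":0,"ay":0,"az":0}
    - {"claw":0.55,"tx":0,"ty":0,"tz":-0.01,"ax":0,"ay":0,"az":0}
    - {"claw":0.55,"tx":0,"ty":0,"tz":-0.02,"ax":0,"ay":0,"az":0}
    - {"claw":0.55,"tx":0,"ty":0,"tz":-0.02,"ax":0,"ay":0,"az":0}
    - {"claw":0.55,"tx":0,"ty":0,"tz":-0.02,"ax":0,"ay":0,"az":0}
    - {"claw":0.55,"tx":0,"ty":0,"tz":-0.02,"ax":0,"ay":0,"az":0}
    - {"claw":0.55,"tx":0,"ty":0.01,"tz":-0.02,"ax":0,"ay":0,"az":0}
    - {"claw":0.55,"tx":0,"ty":0.02,"tz":-0.02,"ax":0,"ay":0,"az":0}
    - {"claw":0.55,"tx":0,"ty":0,"tz":0,"ax":0,"ay":0,"az":0}

```text
clock: 29.77
tcp_pos: [0.4792, -0.0035, 0.3916]
orientation: [-0.147, 3.13, 0.004]
contact_force: [0.4, 0.7, 0.4]
grip_width: 0.0383
gripper_force: 0.0
```

```bash
python3 st.py | head -1; python3 - <<'E'
from h import *
for n in('wrist','top','scene'):
    T,im=snap(n,'k_'+n)
    if n=='wrist': np.save('Tk.npy',T)
    tips(['latch_knob','tray_nose','tray_tail','tray_grip','block_1'],n,T,k=2)
    tips(['latch_knob'],n,T,'boxes_of',1)
E
```

```text
t 29.77 p [ 0.4792 -0.0035  0.3916] F [0.38 0.74 0.39] M [0.035 0.022 0.   ] w 0.0383 0.0
wrist tip_of tray_nose 0.58 [ 0.4921 -0.1703  0.0554]
wrist tip_of tray_tail 0.56 [ 0.4779 -0.0365  0.0554]
wrist tip_of tray_grip 0.79 [ 0.4798 -0.0354  0.0847]
wrist tip_of block_1 0.94 [ 0.5072 -0.1431  0.0539]
wrist tip_of block_1 0.82 [0.606  0.2663 0.001 ]
wrist boxes_of latch_knob 0.64 [ 0.4685 -0.1012  0.0641]
top tip_of tray_nose 0.62 [ 0.4952 -0.1702  0.0483]
top tip_of block_1 0.66 [ 0.6007  0.2655 -0.0025]
top tip_of block_1 0.37 [ 0.4652  0.1847 -0.0012]
scene tip_of latch_knob 0.51 [0.5324 0.0157 0.0906]
scene tip_of tray_nose 0.64 [ 0.4932 -0.1785  0.0515]
scene tip_of tray_tail 0.95 [ 0.4833 -0.037   0.0514]
scene tip_of tray_grip 0.77 [ 0.4766 -0.0388  0.082 ]
scene tip_of block_1 0.66 [ 0.4723 -0.1042  0.0598]
scene tip_of block_1 0.66 [ 0.5034 -0.1     0.0551]
scene boxes_of latch_knob 0.47 [0.5286 0.011  0.0696]
```

```bash
python3 - <<'E'
from h import *
for n,tn in(('w1','T1'),('k_wrist','Tk')):
    T=np.load(tn+'.npy'); im=cv2.imread('pics/'+n+'.png')
    o=ortho(im,T,.49,.57,-.02,.06,.101,.0005); g=cv2.cvtColor(o,cv2.COLOR_BGR2GRAY)
    print(n); s=g[::6,::6]
    print('     '+''.join('%4d'%(-20+3*i) for i in range(s.shape[1])))
    for i,row in enumerate(s): print('%4d'%(490+3*i),' '.join('%3d'%v for v in row))
E
```

```text
w1
      -20 -17 -14 -11  -8  -5  -2   1   4   7  10  13  16  19  22  25  28  31  34  37  40  43  46  49  52  55  58
 490 237 236 237 236 238 236 237 237 236 143 137 136 139 140  81  66  65  73 157 153 152 153 158 158 153 152 155
 493 235 235 236 235 237 238 238 239 241 155 140 139 139 141  93  65  54  47 154 154 154 154 155 155 153 156 156
 496 238 237 238 236 236 238 236 237 237 230 130 136 134 136  99  64  21  66 154 156 156 156 158 156 151 154 154
 499 234 234 236 234 233 234 235 234 234 229 150 134 133 135 105  70  50  64 156 158 158 157 153 158 156 151 150
 502 232 233 233 233 233 233 235 236 236 238 168 140 139 140 118  64  61  62 151 134  92 155 157 152 152 154 156
 505 236 236 236 237 238 238 235 236 235 236 191 136 138 139 118  72  63  43  17  10   9 146 151 152 151 149 154
 508 202 190 140 143 138 136 120 164 213 231 236 134 135 137 122  68  60  15  15  16  11 112 154 152 154 154 153
 511 167 204 219 229 238 241 224 176 116 109 136 114 133 137 134  66  63  24  46  79  75  56 155 154 151 151 154
 514 189 243 241 241 240 240 242 242 246 234 193 106  89  93 106  58  62 107 12
[... 4540 characters left out ...]
13   6  42  62  60  55
 553 244 244 244 244 240  67  76  81  71  72  79  81  80  78  78  79  79  79  75  75  84   3  12  19  59  60  57
 556 244 244 244 243 243  94  90  91  89  89  85  90  85  92  81  92  79  92  76  92  59   8  14  11  55  58  60
 559 244 243 245 244 243 103  85  90  89  93 121  93 130 100  99 107  75 129  75 141  65   4  10   5  35  59  61
 562 244 244 243 244 246 109  88  90  92  89 136  94 123 105 101 107  85 134  79 146  68   4  13  13  14  58  60
 565 244 243 243 244 243  98  91  90  88  87 146  95 125 106 103 108  84 130  81 124  75  13   6   6  11  49  58
 568 243 245 243 244 243  97  89  94  89  90 155  92 136  95 101 112  79 134  79 150  77  22   7  13   7  21  59
```

Knob's top disc found at world (0.5325, 0.0185), ≈0.28 rad, consistent with the pin geometry. Moving over it and descending with open fingers.

Request:
arm_command:
  plan:
    - {"claw":0.55,"tx":-0.011,"ty":0.0034,"tz":0.008,"ax":0,"ay":0,"az":0}
    - {"claw":0.55,"tx":-0.011,"ty":0.0034,"tz":0.008,"ax":0,"ay":0,"az":0}
    - {"claw":0.55,"tx":-0.011,"ty":0.0034,"tz":0.008,"ax":0,"ay":0,"az":0}
    - {"claw":0.55,"tx":-0.011,"ty":0.0034,"tz":0.008,"ax":0,"ay":0,"az":0}
    - {"claw":0.55,"tx":-0.011,"ty":0.0034,"tz":0.008,"ax":0,"ay":0,"az":0}
    - {"claw":0.55,"tx":0,"ty":0,"tz":0.01,"ax":0,"ay":0,"az":0}
    - {"claw":0.55,"tx":0,"ty":0,"tz":0.01,"ax":0,"ay":0,"az":0}
    - {"claw":0.55,"tx":0,"ty":0,"tz":0.01,"ax":0,"ay":0,"az":0}
    - {"claw":0.55,"tx":0,"ty":0,"tz":0.01,"ax":0,"ay":0,"az":0}
    - {"claw":0.55,"tx":0,"ty":0,"tz":0,"ax":0,"ay":0,"az":0}

```text
clock: 31.65
tcp_pos: [0.5301, 0.0151, 0.3045]
orientation: [0.141, -3.134, 0.001]
contact_force: [0.0, -0.3, -0.2]
grip_width: 0.0385
gripper_force: 0.0
```

```bash
python3 st.py; python3 - <<'E'
from h import *
T,im=snap('wrist','k2'); tips(['latch_knob'],'wrist',T,k=2)
o=ortho(im,T,.50,.56,-.02,.06,.101,.0005); g=cv2.cvtColor(o,cv2.COLOR_RGB2GRAY); s=g[::6,::5]
print('     '+''.join('%4.0f'%(-20+2.5*i) for i in range(s.shape[1])))
for i,row in enumerate(s): print('%4d'%(500+3*i),' '.join('%3d'%v for v in row))
E
```

```text
t 31.65 p [0.5301 0.0151 0.3045] F [ 0.03 -0.31 -0.24] M [-0.011  0.095  0.048] w 0.0385 0.0
yaw 0.0902 tool z [-3.9e-03 -6.0e-04 -1.0e+00]
nose chill x 0.0545 y -0.0376
grip chill x 0.0545 y 0.0984
wrist tip_of latch_knob 0.8 [0.5369 0.016  0.0942]
wrist tip_of latch_knob 0.22 [ 0.4788 -0.0334  0.0558]
      -20 -18 -15 -12 -10  -8  -5  -2   0   2   5   8  10  12  15  18  20  22  25  28  30  32  35  38  40  42  45  48  50  52  55  58
 500 145 141 144 140 143 140 139 142 143 141 143  80 149 160 159 159 199 244 155 160 167 158 220 240 243 244 244 244 245 194 159 157
 503 140 138 137 136 137 142 138 137 138 142 138  91 144 161 161 164 160 179 155 159 161 160 155 227 244 245 244 244 245 214 159 161
 506 122 137 137 139 138 141 137 145 146 141 146 105 154 161 161 161 158 140  69 158 158 155 161 155 245 244 244 244 244 245 155 159
 509 115 140 140 144 138 141 137 139 140 139 142 118 147 161 162  52   4   7  25 142 160 159 159 154 244 245 244 245 244 244 245 246
 512  94  92  90 100 121 138 139 134 136 139 139 125 133 159 160  88  16   7  20  61 158 157 160 156 245 244 244 244 243 244 244 
[... 1431 characters left out ...]
 30  26  13  22  59  61  50  12  16
 548  24  61  61  36  14  69 158 159  40  40  36  35  39  35  35  40  39  35  39  33  39  34  39  35 101  14   9  55  59  58  21  22
 551  36  58  56  21   9  74 245 245  35  43  43  44  46  46  45  44  40  47  46  39  42  39  44  47  51   4  14  26  58  60  53   8
 554  55  59  62  12  12  52 246 251  91  86  86  82  89  91  93  92  92  94  90  89  90  93  89  89  88  12  11   5  57  60  62  27
 557  53  61  54  13  10  15 245 247 107  91  95  93  90  90 112  86 132  90 112  94  74 107  76 136  87  15  10   6  22  59  57  57
 560  58  59  48  10   9   3 246 246 104  94  88  89  89  91 137  88 194  96 142  88  75 120  79 168  85  41  13  10  13  57  57  57
```

Request:
arm_command:
  plan:
    - {"claw":0.55,"tx":-0.0027,"ty":0.003,"tz":0.004,"ax":0,"ay":0,"az":0}
    - {"claw":0.55,"tx":0,"ty":0,"tz":0.008,"ax":0,"ay":0,"az":0}
    - {"claw":0.55,"tx":0,"ty":0,"tz":0.008,"ax":0,"ay":0,"az":0}
    - {"claw":0.55,"tx":0,"ty":0,"tz":0.008,"ax":0,"ay":0,"az":0}
    - {"claw":0.55,"tx":0,"ty":0,"tz":0.008,"ax":0,"ay":0,"az":0}
    - {"claw":0.55,"tx":0,"ty":0,"tz":0.008,"ax":0,"ay":0,"az":0}
    - {"claw":0.55,"tx":0,"ty":0,"tz":0.006,"ax":0,"ay":0,"az":0}
    - {"claw":0.55,"tx":0,"ty":0,"tz":0.006,"ax":0,"ay":0,"az":0}
    - {"claw":0.55,"tx":0,"ty":0,"tz":0,"ax":0,"ay":0,"az":0}
    - {"claw":0.55,"tx":0,"ty":0,"tz":0,"ax":0,"ay":0,"az":0}

```text
clock: 32.58
tcp_pos: [0.5338, 0.0187, 0.2503]
orientation: [0.142, -3.138, 0.0]
contact_force: [0.2, -0.3, 0.8]
grip_width: 0.0384
gripper_force: 0.0
```

Request:
arm_command:
  plan:
    - {"claw":0.7,"tx":0,"ty":0,"tz":0,"ax":0,"ay":0,"az":0}
    - {"claw":0.75,"tx":0,"ty":0,"tz":0,"ax":0,"ay":0,"az":0}
    - {"claw":0.8,"tx":0,"ty":0,"tz":0,"ax":0,"ay":0,"az":0}
    - {"claw":0.9,"tx":0,"ty":0,"tz":0,"ax":0,"ay":0,"az":0}
    - {"claw":1,"tx":0,"ty":0,"tz":0,"ax":0,"ay":0,"az":0}
    - {"claw":1,"tx":0,"ty":0,"tz":0,"ax":0,"ay":0,"az":0}
    - {"claw":1,"tx":0,"ty":0,"tz":0,"ax":0,"ay":0,"az":0}
    - {"claw":1,"tx":0,"ty":0,"tz":0,"ax":0,"ay":0,"az":0}
    - {"claw":1,"tx":0,"ty":0,"tz":0,"ax":0,"ay":0,"az":0}
    - {"claw":1,"tx":0,"ty":0,"tz":0,"ax":0,"ay":0,"az":0}
  squeeze: 20

```text
clock: 33.42
tcp_pos: [0.5341, 0.0186, 0.2511]
orientation: [-0.142, 3.138, -0.0]
contact_force: [-0.5, -0.7, 5.4]
grip_width: 0.0121
gripper_force: 21.0
```

```bash
python3 st.py
```

```text
t 33.42 p [0.5341 0.0186 0.2511] F [-0.54 -0.65  5.43] M [-0.285  0.173  0.062] w 0.0121 21.0
yaw 0.0903 tool z [ 7.e-04 -0.e+00 -1.e+00]
nose chill x 0.0595 y -0.0345
grip chill x 0.0595 y 0.1015
```

Knob gripped (12 mm). Swinging it along the arc, first half.

Request:
arm_command:
  plan:
    - {"claw":1,"tx":0,"ty":0,"tz":-0.0008,"ax":0,"ay":0,"az":0}
    - {"claw":1,"tx":0.0018,"ty":-0.0006,"tz":0,"ax":0,"ay":0,"az":0}
    - {"claw":1,"tx":0.0018,"ty":-0.0007,"tz":0,"ax":0,"ay":0,"az":0}
    - {"claw":1,"tx":0.0034,"ty":-0.0018,"tz":0,"ax":0,"ay":0,"az":0}
    - {"claw":1,"tx":0.0032,"ty":-0.0022,"tz":0,"ax":0,"ay":0,"az":0}
    - {"claw":1,"tx":0.0029,"ty":-0.0026,"tz":0,"ax":0,"ay":0,"az":0}
    - {"claw":1,"tx":0.0013,"ty":-0.0014,"tz":0,"ax":0,"ay":0,"az":0}
    - {"claw":1,"tx":0.0012,"ty":-0.0015,"tz":0,"ax":0,"ay":0,"az":0}
    - {"claw":1,"tx":0,"ty":0,"tz":0,"ax":0,"ay":0,"az":0}
    - {"claw":1,"tx":0,"ty":0,"tz":0,"ax":0,"ay":0,"az":0}

```text
clock: 34.25
tcp_pos: [0.5186, 0.0094, 0.2512]
orientation: [0.147, -3.136, -0.005]
contact_force: [-0.8, 8.1, 2.1]
grip_width: 0.0118
gripper_force: 20.8
```

```bash
python3 st.py
```

```text
t 34.25 p [0.5186 0.0094 0.2512] F [-0.79  8.14  2.1 ] M [1.618 0.43  0.21 ] w 0.0118 20.8
yaw 0.0938 tool z [-0.0019  0.0032 -1.    ]
nose chill x 0.0434 y -0.0417
grip chill x 0.0429 y 0.0943
```

Force is mainly twist friction from the pinch (tool not turning with the knob). I loosen to a cage of ~17 mm and push the rest with the +y finger.

Request:
arm_command:
  plan:
    - {"claw":0.8,"tx":0,"ty":0,"tz":0,"ax":0,"ay":0,"az":0}
    - {"claw":0.8,"tx":0,"ty":0,"tz":0,"ax":0,"ay":0,"az":0}
    - {"claw":0.8,"tx":0,"ty":0,"tz":0,"ax":0,"ay":0,"az":0}
    - {"claw":0.8,"tx":0.001,"ty":-0.0016,"tz":0,"ax":0,"ay":0,"az":0}
    - {"claw":0.8,"tx":0.001,"ty":-0.0016,"tz":0,"ax":0,"ay":0,"az":0}
    - {"claw":0.8,"tx":0.0008,"ty":-0.0018,"tz":0,"ax":0,"ay":0,"az":0}
    - {"claw":0.8,"tx":0.0008,"ty":-0.0018,"tz":0,"ax":0,"ay":0,"az":0}
    - {"claw":0.8,"tx":0.0006,"ty":-0.0018,"tz":0,"ax":0,"ay":0,"az":0}
    - {"claw":0.8,"tx":0.0006,"ty":-0.0018,"tz":0,"ax":0,"ay":0,"az":0}
    - {"claw":0.8,"tx":0,"ty":0,"tz":0,"ax":0,"ay":0,"az":0}

```text
clock: 35.08
tcp_pos: [0.5141, -0.0042, 0.2508]
orientation: [0.142, -3.135, -0.001]
contact_force: [-3.2, 2.6, -0.9]
grip_width: 0.0173
gripper_force: 1.5
```

```bash
python3 st.py
```

```text
t 35.08 p [ 0.5141 -0.0042  0.2508] F [-3.16  2.57 -0.85] M [0.571 0.592 0.026] w 0.0173 1.5
yaw 0.0905 tool z [-3.6e-03  2.0e-04 -1.0e+00]
nose chill x 0.0370 y -0.0553
grip chill x 0.0369 y 0.0807
```

Request:
arm_command:
  plan:
    - {"claw":0.8,"tx":0.0005,"ty":-0.0014,"tz":0,"ax":0,"ay":0,"az":0}
    - {"claw":0.8,"tx":0.0004,"ty":-0.0014,"tz":0,"ax":0,"ay":0,"az":0}
    - {"claw":0.8,"tx":0.0003,"ty":-0.0014,"tz":0,"ax":0,"ay":0,"az":0}
    - {"claw":0.8,"tx":0.0002,"ty":-0.0014,"tz":0,"ax":0,"ay":0,"az":0}
    - {"claw":0.8,"tx":0.0001,"ty":-0.0014,"tz":0,"ax":0,"ay":0,"az":0}
    - {"claw":0.8,"tx":0,"ty":-0.0014,"tz":0,"ax":0,"ay":0,"az":0}
    - {"claw":0.8,"tx":0,"ty":0,"tz":0,"ax":0,"ay":0,"az":0}
    - {"claw":0.8,"tx":0,"ty":0,"tz":0,"ax":0,"ay":0,"az":0}
    - {"claw":0.8,"tx":0,"ty":0,"tz":0,"ax":0,"ay":0,"az":0}
    - {"claw":0.8,"tx":0,"ty":0,"tz":0,"ax":0,"ay":0,"az":0}

```text
clock: 35.92
tcp_pos: [0.5152, -0.013, 0.2518]
orientation: [-0.142, 3.137, -0.0]
contact_force: [0.2, -0.1, 0.9]
grip_width: 0.0171
gripper_force: 0.0
```

```bash
python3 st.py
```

```text
t 35.92 p [ 0.5152 -0.013   0.2518] F [ 0.22 -0.11  0.9 ] M [-0.023 -0.033 -0.013] w 0.0171 0.0
yaw 0.0902 tool z [ 1.3e-03 -3.0e-04 -1.0e+00]
nose chill x 0.0379 y -0.0643
grip chill x 0.0379 y 0.0717
```

Request:
arm_command:
  plan:
    - {"claw":0.8,"tx":0,"ty":-0.0005,"tz":0,"ax":0,"ay":0,"az":0}
    - {"claw":0.8,"tx":0,"ty":-0.0005,"tz":0,"ax":0,"ay":0,"az":0}
    - {"claw":0.8,"tx":0,"ty":-0.0005,"tz":0,"ax":0,"ay":0,"az":0}
    - {"claw":0.8,"tx":0,"ty":-0.0005,"tz":0,"ax":0,"ay":0,"az":0}
    - {"claw":0.8,"tx":0,"ty":0,"tz":0,"ax":0,"ay":0,"az":0}
    - {"claw":0.8,"tx":0,"ty":0,"tz":0,"ax":0,"ay":0,"az":0}
    - {"claw":0.8,"tx":0,"ty":0,"tz":0,"ax":0,"ay":0,"az":0}
    - {"claw":0.8,"tx":0,"ty":0,"tz":0,"ax":0,"ay":0,"az":0}
    - {"claw":0.8,"tx":0,"ty":0,"tz":0,"ax":0,"ay":0,"az":0}
    - {"claw":0.8,"tx":0,"ty":0,"tz":0,"ax":0,"ay":0,"az":0}

```text
clock: 36.75
tcp_pos: [0.515, -0.0147, 0.2515]
orientation: [-0.142, 3.138, 0.0]
contact_force: [0.1, 1.4, 1.0]
grip_width: 0.0169
gripper_force: 0.6
```

```bash
python3 st.py
```

```text
t 36.75 p [ 0.515  -0.0147  0.2515] F [0.14 1.38 0.98] M [ 0.29  -0.046 -0.   ] w 0.0169 0.6
yaw 0.0905 tool z [ 2.e-04  0.e+00 -1.e+00]
nose chill x 0.0375 y -0.0659
grip chill x 0.0374 y 0.0701
```

Request:
arm_command:
  plan:
    - {"claw":0.8,"tx":0,"ty":-0.0004,"tz":0,"ax":0,"ay":0,"az":0}
    - {"claw":0.8,"tx":0,"ty":-0.0004,"tz":0,"ax":0,"ay":0,"az":0}
    - {"claw":0.8,"tx":0,"ty":-0.0004,"tz":0,"ax":0,"ay":0,"az":0}
    - {"claw":0.8,"tx":0,"ty":0,"tz":0,"ax":0,"ay":0,"az":0}
    - {"claw":0.8,"tx":0,"ty":0,"tz":0,"ax":0,"ay":0,"az":0}
    - {"claw":0.8,"tx":0,"ty":0,"tz":0,"ax":0,"ay":0,"az":0}
    - {"claw":0.8,"tx":0,"ty":0,"tz":0,"ax":0,"ay":0,"az":0}
    - {"claw":0.8,"tx":0,"ty":0,"tz":0,"ax":0,"ay":0,"az":0}
    - {"claw":0.8,"tx":0,"ty":0,"tz":0,"ax":0,"ay":0,"az":0}
    - {"claw":0.8,"tx":0,"ty":0,"tz":0,"ax":0,"ay":0,"az":0}

```text
clock: 37.58
tcp_pos: [0.515, -0.0151, 0.2515]
orientation: [-0.144, 3.138, 0.002]
contact_force: [-0.9, 4.5, 1.4]
grip_width: 0.0173
gripper_force: 2.6
```

```bash
python3 st.py
```

```text
t 37.58 p [ 0.515  -0.0151  0.2515] F [-0.87  4.49  1.36] M [1.093 0.05  0.019] w 0.0173 2.6
yaw 0.0915 tool z [-0.     0.001 -1.   ]
nose chill x 0.0376 y -0.0661
grip chill x 0.0374 y 0.0699
```

Request:
arm_command:
  plan:
    - {"claw":0.8,"tx":0,"ty":-0.0003,"tz":0,"ax":0,"ay":0,"az":0}
    - {"claw":0.8,"tx":0,"ty":-0.0003,"tz":0,"ax":0,"ay":0,"az":0}
    - {"claw":0.8,"tx":0,"ty":0,"tz":0,"ax":0,"ay":0,"az":0}
    - {"claw":0.8,"tx":0,"ty":0,"tz":0,"ax":0,"ay":0,"az":0}
    - {"claw":0.8,"tx":0,"ty":0.001,"tz":0,"ax":0,"ay":0,"az":0}
    - {"claw":0.8,"tx":0,"ty":0.001,"tz":0,"ax":0,"ay":0,"az":0}
    - {"claw":0.8,"tx":0,"ty":0.001,"tz":0,"ax":0,"ay":0,"az":0}
    - {"claw":0.7,"tx":0,"ty":0,"tz":0,"ax":0,"ay":0,"az":0}
    - {"claw":0.65,"tx":0,"ty":0,"tz":0,"ax":0,"ay":0,"az":0}
    - {"claw":0.65,"tx":0,"ty":0,"tz":0,"ax":0,"ay":0,"az":0}

```text
clock: 38.42
tcp_pos: [0.5147, -0.014, 0.2514]
orientation: [0.141, -3.138, 0.001]
contact_force: [0.0, -0.2, 0.8]
grip_width: 0.0298
gripper_force: 0.0
```

Request:
arm_command:
  plan:
    - {"claw":0.65,"tx":0,"ty":0,"tz":-0.005,"ax":0,"ay":0,"az":0}
    - {"claw":0.65,"tx":0,"ty":0,"tz":-0.01,"ax":0,"ay":0,"az":0}
    - {"claw":0.65,"tx":0,"ty":0,"tz":-0.015,"ax":0,"ay":0,"az":0}
    - {"claw":0.65,"tx":0,"ty":0,"tz":-0.02,"ax":0,"ay":0,"az":0}
    - {"claw":0.65,"tx":0,"ty":0,"tz":-0.02,"ax":0,"ay":0,"az":0}
    - {"claw":0.65,"tx":0,"ty":0,"tz":-0.02,"ax":0,"ay":0,"az":0}
    - {"claw":0.65,"tx":0,"ty":0,"tz":-0.02,"ax":0,"ay":0,"az":0}
    - {"claw":0.65,"tx":0,"ty":0,"tz":-0.02,"ax":0,"ay":0,"az":0}
    - {"claw":0.65,"tx":0,"ty":0,"tz":-0.01,"ax":0,"ay":0,"az":0}
    - {"claw":0.65,"tx":0,"ty":0,"tz":0,"ax":0,"ay":0,"az":0}

```text
clock: 39.25
tcp_pos: [0.5155, -0.0137, 0.3944]
orientation: [-0.142, 3.133, 0.001]
contact_force: [0.3, 0.1, 1.2]
grip_width: 0.0296
gripper_force: 0.0
```

```bash
python3 st.py|head -2; python3 - <<'E'
from h import *
T,im=snap('wrist','f1'); tips(['latch_knob','tray_grip','tray_tail','tray_nose'],'wrist',T,k=1)
o=ortho(im,T,.485,.56,-.045,.035,.101,.0005); g=cv2.cvtColor(o,cv2.COLOR_RGB2GRAY); s=g[::5,::5]
print('     '+''.join('%4.0f'%(-45+2.5*i) for i in range(s.shape[1])))
for i,row in enumerate(s): print('%4.0f'%(485+2.5*i),' '.join('%3d'%v for v in row))
for n in('scene','top'):
    T,im=snap(n,'f_'+n); tips(['latch_knob','tray_grip','tray_nose','tray_tail'],n,T,k=1)
E
```

```text
t 39.25 p [ 0.5155 -0.0137  0.3944] F [0.27 0.14 1.16] M [-0.066 -0.049  0.007] w 0.0296 0.0
yaw 0.0903 tool z [ 5.3e-03  6.0e-04 -1.0e+00]
wrist tip_of latch_knob 0.59 [ 0.5137 -0.0154  0.0944]
wrist tip_of tray_grip 0.91 [ 0.4828 -0.0377  0.085 ]
wrist tip_of tray_tail 0.71 [ 0.4788 -0.0323  0.0554]
wrist tip_of tray_nose 0.73 [ 0.493  -0.1701  0.0566]
      -45 -42 -40 -38 -35 -32 -30 -28 -25 -22 -20 -18 -15 -12 -10  -8  -5  -2   0   2   5   8  10  12  15  18  20  22  25  28  30  32
 485 116 114 113  16  16  12  50 145 239 244 244 244 245 245 244 244 244 244 238 238 243 244 244 245 243 244 244 244 244 244 245 244
 488 117 118 115  23  18  10  61 136 233 245 246 246 227 216 244 243 243 244 239 234 244 244 244 244 244 244 245 244 244 244 245 243
 490 119 118 117  23  13  12  59 137 153 109  89  84  49  59 232 244 244 244 243 223 245 244 244 244 245 244 244 244 243 244 245 245
 492 117 122 120  36  14  11  89 132  97  34 139 227 226 230 225 245 244 244 246 196 244 243 244 244 244 243 244 244 243 244 244 243
 495 123 121 122 107  94  98 111 129 118  40 150 233 230 232 223 244 245 243 
[... 3030 characters left out ...]
 244 244 243 225  39  39  35  46  45  36  38  37  52  43  33  31  32  51  26  24  23
 555 212 208 180 163 158 158 157 153 220 244 243 244 244 244 237  38  36  33  34  34  35  35  35  35  34  32  31  35  36  35  34  30
 558 245 245 246 225 170 181 189 201 241 243 243 244 244 244 213  38  40  40  39  41  40  42  44  33  40  37  40  39  42  39  42  39
 560 244 244 244 245 245 245 245 245 244 243 243 244 243 244 212  42  52  52  46  57  54  53  47  50  52  59  51  50  47  57  57  56
scene tip_of latch_knob 0.66 [ 0.5128 -0.0135  0.0921]
scene tip_of tray_grip 0.75 [ 0.4773 -0.0396  0.085 ]
scene tip_of tray_nose 0.78 [ 0.4925 -0.1773  0.0536]
scene tip_of tray_tail 0.82 [ 0.4814 -0.0383  0.0529]
```

The end stop was felt and the knob is at (0.5135, −0.0125), against (0.513, −0.011) expected for shut. The tray has not moved and the gripper is clear, so I hand in.

```bash
python3 -c "
from bench import r
print(r.hand_in())"
```

```text
the job is handed in; nothing more can be done
None
```

The tray is home against the stop pad, pressed there at about 8 N, and the latch is swung shut to its end stop; I handed the job in at about 40 s, with one light brush of the tray's flange on the latch's pawl (about 3 N) on the way in, eased off before going on.

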